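# Gauge the polishing stones for wear

## Task

Check the polishing stones for wear: lay each one flat in its own lane of the taper gauge and slide it in under the raised keeper bar until it wedges between the sides, so that all of them are seen in the gauge together. Then drop every stone whose leading end has run past the black wear line through the flap of the red waste bin, and leave the others wedged where they stopped. Last, turn the keeper knob clockwise until it clicks over, which lowers the bar over the good stones, and leave the pin block, walnut grip and magnifier as they are.

Things in the scene. Friction and masses are not known exactly. Their poses are not given: they have to be found in the camera images.
- gauge: fixed steel taper gauge with four like lanes side by side. Origin: on the bench, below the middle of the line of lane mouths; x runs along the lanes into their narrow end, y to the left, z up. Bed 12 mm thick, x = -126 to 110, y = -146 to 176 mm; before the mouths (x below 0) it is a plain apron. Near x = 30, y = -135 mm stands a post 64 mm high
- lane1 (a point): middle of the mouth of lane 1 (1 is the rightmost, at gauge y = -84, then -28, 28, 84 mm) on its floor, gauge axes, z = 12 mm above the bench. Smooth aluminium sides 7 mm high stand either side; the lane narrows evenly from 40 mm at the mouth (x = 0) to 10.6 mm at x = 98 mm, 0.3 mm per mm, so a stone w mm wide stops when its leading end is at x = (40 - w)/0.3 mm
- lane2 (a point): middle of the mouth of lane 2 (1 is the rightmost, at gauge y = -84, then -28, 28, 84 mm) on its floor, gauge axes, z = 12 mm above the bench. Smooth aluminium sides 7 mm high stand either side; the lane narrows evenly from 40 mm at the mouth (x = 0) to 10.6 mm at x = 98 mm, 0.3 mm per mm, so a stone w mm wide stops when its leading end is at x = (40 - w)/0.3 mm
- lane3 (a point): middle of the mouth of lane 3 (1 is the rightmost, at gauge y = -84, then -28, 28, 84 mm) on its floor, gauge axes, z = 12 mm above the bench. Smooth aluminium sides 7 mm high stand either side; the lane narrows evenly from 40 mm at the mouth (x = 0) to 10.6 mm at x = 98 mm, 0.3 mm per mm, so a stone w mm wide stops when its leading end is at x = (40 - w)/0.3 mm
- lane4 (a point): middle of the mouth of lane 4 (1 is the rightmost, at gauge y = -84, then -28, 28, 84 mm) on its floor, gauge axes, z = 12 mm above the bench. Smooth aluminium sides 7 mm high stand either side; the lane narrows evenly from 40 mm at the mouth (x = 0) to 10.6 mm at x = 98 mm, 0.3 mm per mm, so a stone w mm wide stops when its leading end is at x = (40 - w)/0.3 mm
- wear_line (a point): point on the bed's top at the middle of the black wear line, 3 mm wide, that crosses all the lanes at gauge x = 65 mm; gauge axes. A wedged stone whose leading end is past it (greater gauge x) is worn out; one that stops short is good. No stone stops within 6 mm of it
- keeper_bar (a point): fixed point at the middle of the raised keeper bar's underside (gauge x = 30, z = 44 mm). The steel bar crosses above all four lanes from gauge x = 24 to 36 mm and is 11 mm thick; the knob lowers it 10.5 mm, to just above stones that lie in the lanes. Stones slide in below it
- keeper_knob (a joint): angle of the keeper knob, rad: 0 at the start (bar raised, grip bar along the gauge's x axis), grows clockwise seen from above, stops at 1.2 (bar down). A sprung detent with its crest at 0.6 (peak about 0.25 N m) makes the knob snap to 0 or, clicked over, to 1.2
- knob_grip (a point): middle of the knob's grip bar, on the vertical knob axis (gauge x = 30, y = 150, z = 84 mm), with the gauge's axes (does not turn). The black grip bar is 50 mm long, 14 mm wide and stands from 16 mm below this point to 10 mm above it, over a round skirt 42 mm across on a housing 50 by 46 mm, 58 mm high
- bin: fixed red steel waste bin, 200 mm (x) by 150 mm (y), 150 mm high, with a rim round an opening 174 by 124 mm that a flap closes. Origin: centre of its underside; long side along its x axis
- flap (a joint): opening of the bin's spring flap, rad: 0 shut (level, top at 148 mm), grows as it swings down into the bin, up to 1.3. Flap 166 by 120 mm, hinged along the bin's long side at y = -60 mm. The spring is light: a stone's weight opens it, and it shuts by itself
- stone_a: white ceramic polishing stone, a plain stick 120 mm long (its x axis) and 20 mm high, worn to a width (its y axis) between 14 and 27 mm, each different; about 120 g. Origin: centre of its underside. Either end may lead. Starts lying flat on the bench at the robot's left, its x within about 0.3 rad of the world's; one of the four may be absent
- stone_b: white ceramic polishing stone, a plain stick 120 mm long (its x axis) and 20 mm high, worn to a width (its y axis) between 14 and 27 mm, each different; about 120 g. Origin: centre of its underside. Either end may lead. Starts lying flat on the bench at the robot's left, its x within about 0.3 rad of the world's; one of the four may be absent
- stone_c: white ceramic polishing stone, a plain stick 120 mm long (its x axis) and 20 mm high, worn to a width (its y axis) between 14 and 27 mm, each different; about 120 g. Origin: centre of its underside. Either end may lead. Starts lying flat on the bench at the robot's left, its x within about 0.3 rad of the world's; one of the four may be absent
- stone_d: white ceramic polishing stone, a plain stick 120 mm long (its x axis) and 20 mm high, worn to a width (its y axis) between 14 and 27 mm, each different; about 120 g. Origin: centre of its underside. Either end may lead. Starts lying flat on the bench at the robot's left, its x within about 0.3 rad of the world's; one of the four may be absent
- pin_block: bystander: ribbed steel core pin block, 90 by 70 mm, 68 mm high with two brass pins; leave it alone. Origin: centre of its underside
- walnut_grip: bystander: turned walnut handle grip 122 mm long, about 30 mm thick, lying on the bench along its x axis; leave it alone. Origin: on its underside
- magnifier: bystander: stubby aluminium stand magnifier, 54 mm across and 56 mm high; leave it alone. Origin: centre of its underside

How it is judged (in metres and radians):
On the way, in this order (a step that is already met when the one before it is completed fails the run):
1. all the stones present are wedged in lanes of the gauge at the same time (x of stone_a in the frame of gauge between -0.0213 and -0.0033 m and (y of stone_a in the frame of gauge between -0.088 and -0.08 m or y of stone_a in the frame of gauge between -0.032 and -0.024 m or y of stone_a in the frame of gauge between 0.024 and 0.032 m or y of stone_a in the frame of gauge between 0.08 and 0.088 m) and z of stone_a in the frame of gauge between 0.009 and 0.0155 m and angle between the x axis of each of stone_a, stone_b, stone_c, stone_d and the x axis of gauge, either way round below 0.07 rad and angle between each of stone_a, stone_b, stone_c, stone_d's own z axis and vertical below 0.1 rad and x of stone_b in the frame of gauge between 0.007 and 0.025 m and (y of stone_b in the frame of gauge between -0.088 and -0.08 m or y of stone_b in the frame of gauge between -0.032 and -0.024 m or y of stone_b in the frame of gauge between 0.024 and 0.032 m or y of stone_b in the frame of gauge between 0.08 and 0.088 m) and z of stone_b in the frame of gauge between 0.009 and 0.0155 m and x of stone_c in the frame of gauge between 0.0153 and 0.0333 m and (y of stone_c in the frame of gauge between -0.088 and -0.08 m or y of stone_c in the frame of gauge between -0.032 and -0.024 m or y of stone_c in the frame of gauge between 0.024 and 0.032 m or y of stone_c in the frame of gauge between 0.08 and 0.088 m) and z of stone_c in the frame of gauge between 0.009 and 0.0155 m and x of stone_d in the frame of gauge between -0.0147 and 0.0033 m and (y of stone_d in the frame of gauge between -0.088 and -0.08 m or y of stone_d in the frame of gauge between -0.032 and -0.024 m or y of stone_d in the frame of gauge between 0.024 and 0.032 m or y of stone_d in the frame of gauge between 0.08 and 0.088 m) and z of stone_d in the frame of gauge between 0.009 and 0.0155 m), for 0.2 s.
2. the worn stones, which ran past the wear line, are in the waste bin (x of stone_b in the frame of bin between -0.1 and 0.1 m and y of stone_b in the frame of bin between -0.075 and 0.075 m and z of stone_b in the frame of bin between -0.005 and 0.13 m and x of stone_c in the frame of bin between -0.1 and 0.1 m and y of stone_c in the frame of bin between -0.075 and 0.075 m and z of stone_c in the frame of bin between -0.005 and 0.13 m), for 0.2 s.
3. the keeper knob is clicked over, with the good stones wedged (x of stone_a in the frame of gauge between -0.0213 and -0.0033 m and (y of stone_a in the frame of gauge between -0.088 and -0.08 m or y of stone_a in the frame of gauge between -0.032 and -0.024 m or y of stone_a in the frame of gauge between 0.024 and 0.032 m or y of stone_a in the frame of gauge between 0.08 and 0.088 m) and z of stone_a in the frame of gauge between 0.009 and 0.0155 m and angle between the x axis of each of stone_a, stone_d and the x axis of gauge, either way round below 0.07 rad and angle between each of stone_a, stone_d's own z axis and vertical below 0.1 rad and x of stone_d in the frame of gauge between -0.0147 and 0.0033 m and (y of stone_d in the frame of gauge between -0.088 and -0.08 m or y of stone_d in the frame of gauge between -0.032 and -0.024 m or y of stone_d in the frame of gauge between 0.024 and 0.032 m or y of stone_d in the frame of gauge between 0.08 and 0.088 m) and z of stone_d in the frame of gauge between 0.009 and 0.0155 m and value of joint keeper_knob above 1.05 rad), for 0.2 s.
At the end, for the whole second after the job is handed in: Each good stone lies flat, wedged in a lane (8 mm short of its stop to 10 mm beyond, within 4 mm of the lane's middle and 0.07 rad of its line); each worn stone is in the bin, its flap shut (below 0.15 rad); the knob is clicked over (beyond 1.05 rad); all is at rest (all of step 2 and all of step 3 and value of joint flap below 0.15 rad and linear speed of each of stone_a, stone_b, stone_c, stone_d below 0.02 m/s); the robot touches nothing.
It fails at once if the pin block is moved more than 30 mm (distance of pin_block from where it was at the start of the episode above 0.03 m).
It fails at once if the walnut grip is moved more than 30 mm (distance of walnut_grip from where it was at the start of the episode above 0.03 m).
It fails at once if the magnifier is moved more than 30 mm (distance of magnifier from where it was at the start of the episode above 0.03 m).
Of stone_a, stone_b, stone_c, stone_d only 3 to 4 are there at a start; the rules pass over those that are not, and their reading is None.
At some moment in a run one of stone_a, stone_b, stone_c, stone_d may be knocked a few centimetres aside while the robot is not near it.
It also fails if it takes over 210 s, if anything falls off the work surface, if the arm or the gripper's body presses on something with over 40 N, if the wrist force passes 120 N, or if a joint passes its speed limit or range.

## Robot

A 6-joint arm with a two-finger parallel gripper is mounted at the origin on the work surface. World frame = base frame: x ahead of the robot, y to its left, z up, the work surface at z = 0. Lengths are in m, angles in degrees, forces in N, time in s.
With the tool pointing down it reaches from about 0.35 to 0.875 m from the base axis. Payload 4.2 kg.
Tool frame: the origin (TCP) lies between the finger pads; the fingertips stand 11 mm ahead of it and the grasp point (between the pads) lies 8 mm behind it; z points along the fingers, y is the direction in which the jaws open and shut (so a half turn about z gives the same grasp; the last joint's range is limited). The gripper opens to 87 mm and grips with 3 to 60 N. Pads are 19 mm wide; open, the fingers measure 117 mm over their backs; the gripper's body (75 mm by 190 mm) begins 51 mm behind the grasp point.
Start: joints at [87.353, 22.042, 0.453, 0, -68.411, -14.817], TCP at [0.188, 0.596, 0.199] pointing down, gripper open.
Joint ranges: [-179.83, 179.83], [-69.29, 118.12], [-61.27, 80.66], [-181.25, 117.63], [-171.15, -9.14], [-177.46, 177.46]. Speed limits (degrees/s): [159.86, 159.86, 180, 180, 180, 180].

## Interface

Orientations are given as a 3x3 rotation matrix whose columns are the frame's x, y, z axes.
In Python, from station import sense, capture, get_calibration, finish_job, search_frame, cut_out gives the robot as it stands.
- The arm moves only by the tool arm_command, never from a script. Its argument "rows" is a list of rows, each an object with "fingers": the opening in per cent of the stroke, from 0 (shut) to 100 (fully open); "travel": the shift along the tool's x, y, z in cm, a list of three; "roll": the turn about the tool's z in degrees. A call has 1 to 10 rows; each row is the pose to reach, as a shift and turn from the pose commanded when the call began, along the tool's axes at that moment; what a row does not reach only later rows make up. A row lasts 1/10 s, in which the tool goes at most 50 mm and 8.59 degrees, less where a joint would pass 70% of its speed; a pose out of reach is approached as far as the arm can. A call with a gripper value outside its range is refused whole. The fingers move at their own pace and stop on an object; the grip force is fixed at half the most. Time passes only in rows, so rows that repeat a pose let the fingers close. It gives the time, the measured TCP pose, the force and the opening at its end, in the units of the state.
- sense(): the state, without advancing time (a new reading comes with each control period).
- capture(name): name is "scene" or "side" or "wrist"; returns (picture, depth): 420x560x3 uint8, red, green, blue; 420x560 float32, m along the optical axis (not along the pixel's ray), 0 where there is no reading.
- get_calibration(name): a dict with "fov_y" (degrees; the focal length in pixels is half the picture's height over the tangent of half this angle, whatever the lens; pixels are square), "cx", "cy" (the principal point, pixels), "origin" and "attitude" of the camera in the world; the wrist camera has in their place "mount" (4x4, takes a point from camera to tool coordinates, whose origin is the TCP and whose axes are the flange's). Camera axes: x right, y down, z forward; pixel columns grow to the right and rows downward; lengths in m; the calibration is good to about 2 mm. A picture is of the moment at which its call begins: read the wrist's pose just before it. get_calibration takes no time and is no camera call.
- finish_job(): hands the job in, once; it reports no verdict.
Trained networks look in the newest picture that a camera, given by its name, has taken for a name from the list of things; names that differ only in an ending like _2 or _b are one class to them, and where a whole thing is asked for, a point or a joint stands for the part that bears it (a point fixed in the world has none). Each returns a list of dicts, best first, with "p" (0 to 1); they miss things now and then, are a little off and sometimes report something else, mostly with a low value. They report only what shows in the picture. A call takes as long as a camera call.
- search_frame(camera, label): "position" ([x, y, z] in m, in world coordinates, good to about 4 mm: the middle of the surface that is visible of it).
- cut_out(camera, label): "mask" (420x560 bool, what is visible of it).
The state is a dict: "time_s": time; "joints": joint angles; "joint_velocities": joint speeds; "effort": joint torques, N m; "tcp_pos": TCP position; "ee_rot": TCP orientation; "wrist_force": force on the tool from outside, world axes, zero at the start; "moment": the same for the moment, N m; "gripper_width": opening from 0.0 (shut) to 1.0 (fully open).
Only numpy, scipy, OpenCV 4.12 (cv2) and the standard library are available. Lean on these libraries where they do the work, as an engineer would, in place of code of your own. Each camera call takes 0.05 s, during which the arm holds its last target. There are 200 camera calls.

## Working session

There is one attempt and no reset: what is moved stays moved. The work goes in short steps, Python scripts to look and compute and a tool call to move; the robot and the scene stay as the last step left them, time stands still between calls to the robot, and variables do not carry over. Pictures are saved under pics/ and viewed, about 12 in all and at most 16, crops included, and the job is handed in when it is done.

Besides the shell and the picture viewer there is one more tool, called after ">>>" as name(argument=value, ...), one argument or row to a line, values as JSON. arm_command: Moves the arm, as the interface text tells. Its arguments: {"type":"object","properties":{"rows":{"type":"array","items":{"type":"object","properties":{"fingers":{"type":"number"},"travel":{"type":"array","items":{"type":"number"}},"roll":{"type":"number"}}}}},"required":["rows"]}

```bash
mkdir -p pics; ls; cat > h.py <<'E'
import numpy as np, cv2
from station import sense, capture, get_calibration, finish_job, search_frame, cut_out
def cam(name):
    c=get_calibration(name); s=sense()
    f=210/np.tan(np.radians(c['fov_y'])/2)
    if 'mount' in c:
        T=np.eye(4); T[:3,:3]=np.array(s['ee_rot']); T[:3,3]=s['tcp_pos']
        M=T@np.array(c['mount'])
        return f,c['cx'],c['cy'],M[:3,:3],M[:3,3]
    return f,c['cx'],c['cy'],np.array(c['attitude']),np.array(c['origin'])
def shot(name,fn=None):
    k=cam(name); p,d=capture(name)
    if fn: cv2.imwrite('pics/'+fn,p[:,:,::-1])
    return k,p,d
def cloud(k,d):
    f,cx,cy,R,o=k
    v,u=np.mgrid[:d.shape[0],:d.shape[1]]
    P=np.stack([(u-cx)/f*d,(v-cy)/f*d,d],-1)
    return P@R.T+o
def pix(k,p):
    f,cx,cy,R,o=k
    q=(np.asarray(p)-o)@R
    return q[...,:2]/q[...,2:]*f+[cx,cy]
E
python3 - <<'E'
from h import *
s=sense(); print({k:np.round(v,3).tolist() for k,v in s.items()})
for n in ['scene','side','wrist']:
    k,p,d=shot(n,n+'0.png'); print(n,np.round(k[4],3),np.round(k[3][:,2],2),k[0])
    if n=='wrist': print(get_calibration(n)); continue
    for l in ['gauge','lane1','lane4','wear_line','keeper_bar','knob_grip','bin','stone_a','pin_block','walnut_grip','magnifier']:
        print(l,[(np.round(x['position'],3).tolist(),round(x['p'],2)) for x in search_frame(n,l)][:5])
E
```

```text
pics
{'time_s': 0.0, 'joints': [87.352, 22.091, 0.376, -0.029, -68.412, -14.817], 'joint_velocities': [-0.03, 0.014, -0.047, -0.005, 0.059, 0.027], 'effort': [0.001, -39.067, 18.74, 4.22, 0.011, -0.0], 'tcp_pos': [0.187, 0.596, 0.198], 'ee_rot': [[0.954, -0.3, -0.001], [-0.3, -0.954, -0.002], [0.0, 0.002, -1.0]], 'wrist_force': [0.215, 0.249, -0.546], 'moment': [-0.058, 0.007, 0.037], 'gripper_width': 1.004}
scene [1.099 0.599 0.986] [-0.4  -0.55 -0.73] 475.626243475441
gauge [([0.555, 0.022, 0.012], 0.81), ([0.781, -0.208, 0.048], 0.38)]
lane1 [([0.558, 0.023, 0.014], 0.9), ([0.59, 0.353, 0.022], 0.23)]
lane4 [([0.558, 0.023, 0.014], 0.9), ([0.59, 0.353, 0.022], 0.23)]
wear_line [([0.559, 0.025, 0.012], 0.88)]
keeper_bar [([0.558, 0.02, 0.009], 0.71)]
knob_grip [([0.557, 0.018, 0.014], 0.97)]
bin [([0.492, -0.313, 0.129], 0.71), ([0.592, 0.35, 0.024], 0.59), ([0.783, -0.207, 0.047], 0.25)]
stone_a [([0.591, 0.352, 0.019], 0.93), ([0.452, 0.262, 0.02], 0.89), ([0.456, 0.377, 0.019], 0.68), ([0.554, 0.022, 0.011], 0.37)]
pin_block [([0.791, 0.075, 0.034], 0.97)]
walnut_grip [([0.771, 
[... 616 characters left out ...]
 0.018], 0.57), ([0.589, 0.345, 0.02], 0.53)]
pin_block [([0.776, 0.036, 0.039], 0.75)]
walnut_grip [([0.765, -0.073, 0.022], 0.88), ([0.47, -0.364, 0.15], 0.37)]
magnifier [([0.769, -0.232, 0.039], 0.82)]
wrist [0.259 0.573 0.385] [-0.26  0.08 -0.96] 369.5842766872816
{'fov_y': 59.21099542023563, 'cx': 281.2835777024272, 'cy': 206.64418544753266, 'mount': array([[ 8.74842024e-05, -9.62652047e-01, -2.70741628e-01,
         7.46208976e-02],
       [ 9.99999975e-01,  2.86449726e-05,  2.21277604e-04,
         5.23808854e-04],
       [-2.05257952e-04, -2.70741641e-01,  9.62652025e-01,
        -1.86640529e-01],
       [ 0.00000000e+00,  0.00000000e+00,  0.00000000e+00,
         1.00000000e+00]])}
```

View pics/scene0.png

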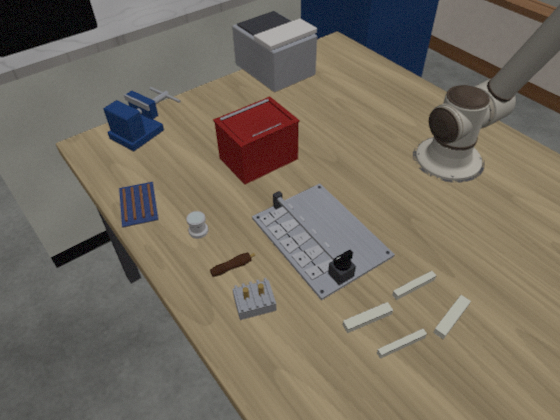

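```bash
cat > stones.py <<'E'
from h import *
def stones(k,d,zlo=.012,zhi=.028,box=(.3,.75,.17,.5)):
    P=cloud(k,d); m=(d>0)&(P[...,2]>zlo)&(P[...,2]<zhi)&(P[...,0]>box[0])&(P[...,0]<box[1])&(P[...,1]>box[2])&(P[...,1]<box[3])
    n,L,st,c=cv2.connectedComponentsWithStats(m.astype(np.uint8))
    out=[]
    for i in range(1,n):
        if st[i,4]<120: continue
        q=P[L==i]; zt=np.median(q[:,2]); q=q[q[:,2]>zt-.004]
        (c0,wh,a)=cv2.minAreaRect((q[:,:2]*1000).astype(np.float32))
        if wh[0]<wh[1]: wh=wh[::-1]; a+=90
        a=(a+90)%180-90
        out.append((np.round(c0,1).tolist(),np.round(wh,1).tolist(),round(a,1),round(zt,4),int(st[i,4])))
    return out
E
python3 - <<'E'
from stones import *
for n in ['scene','side']:
    k,p,d=shot(n); print(n,*stones(k,d),sep='\n')
    P=cloud(k,d)
    # gauge features: bar top z~.055, x>.35..; bin rim z~.15
    for nm,lo,hi,b in [('bar',.048,.062,(.35,.75,-.2,.22)),('bed',.008,.0145,(.35,.75,-.2,.22)),('bin',.14,.16,(.3,.75,-.6,-.2)),('grip',.088,.1,(.4,.75,.0,.25))]:
        m=(d>0)&(P[...,2]>lo)&(P[...,2]<hi)&(P[...,0]>b[0])&(P[...,0]<b[1])&(P[...,1]>b[2])&(P[...,1]<b[3])
        q=(P[m][:,:2]*1000).astype(np.float32)
        if len(q)>20: print(nm,len(q),cv2.minAreaRect(q),np.percentile(q,[1,99],axis=0).round().tolist())
E
```

```text
scene
([452.2, 262.6], [121.7, 19.4], -8.2, np.float64(0.0185), 346)
([448.3, 375.1], [123.2, 26.3], 10.3, np.float64(0.0186), 551)
([604.5, 257.4], [122.4, 27.1], -12.2, np.float64(0.0185), 547)
([591.1, 350.5], [119.8, 17.4], -12.4, np.float64(0.0185), 393)
bar 610 ((567.987060546875, -2.613311767578125), (318.523193359375, 50.558048248291016), 86.95861053466797) [[549.0, -156.0], [600.0, 155.0]]
bed 5149 ((580.3955078125, -2.91815185546875), (324.4632873535156, 341.8855285644531), 86.74748992919922) [[411.0, -158.0], [651.0, 161.0]]
bin 2304 ((471.72607421875, -366.643798828125), (163.90545654296875, 206.83651733398438), 87.80677795410156) [[372.0, -442.0], [574.0, -287.0]]
grip 116 ((575.6994018554688, 133.24505615234375), (14.991877555847168, 50.647708892822266), 87.62638854980469) [[551.0, 126.0], [600.0, 141.0]]
side
([589.6, 350.5], [118.2, 33.0], -13.8, np.float64(0.019), 144)
([446.8, 372.5], [119.5, 39.3], 7.9, np.float64(0.0199), 196)
([451.0, 261.8], [117.9, 31.3], -7.9, np.float64(0.0193), 174)
bar 341 ((556.1509399414062, -5.44482421875), (320.67425537109375, 51.73737335205078), 83.3056640625) [[543.0, -163.0], [594.0, 147.0]]
bed 2262 ((567.560546875, 24.989990234375), (275.4945373535156, 366.9991149902344), 88.3092269897461) [[407.0, -107.0], [732.0, 158.0]]
bin 4305 ((469.56744384765625, -367.8479309082031), (160.03338623046875, 204.50917053222656), 87.81771087646484) [[369.0, -446.0], [569.0, -292.0]]
grip 57 ((572.8587646484375, 129.67523193359375), (19.015344619750977, 49.61489486694336), 87.23959350585938) [[548.0, 120.0], [597.0, 139.0]]
```

The picture shows all four stones at lower right (368,317), (415,285), (453,316) and (402,342). The gauge is at (320,238) with its knob at (342,262), and the bin is at (258,138). Next: a move planner.

```bash
cat > plan.py <<'E'
from h import *
import sys, json
G=json.load(open('g.json'))   # ox, oy (mm), yaw deg
def g2w(x,y):
    a=np.radians(G[2]); return G[0]+x*np.cos(a)-y*np.sin(a), G[1]+x*np.sin(a)+y*np.cos(a)
def plan(wps):
    """wps: (x,y,z mm world, yaw deg) -> travel cm / roll deg from present pose"""
    s=sense(); R=np.array(s['ee_rot']); t=np.array(s['tcp_pos'])*1000
    y0=np.degrees(np.arctan2(R[1,0],R[0,0]))
    for x,y,z,yaw in wps:
        d=R.T@(np.array([x,y,z])-t)/10
        print(np.round(d,2).tolist(),'roll',round(y0-yaw,1),'| rows',int(np.ceil(np.linalg.norm(d)/5)))
    print('t',round(s['time_s'],1),'tcp',t.round(1).tolist(),'yaw',round(y0,1),'w',round(float(s['gripper_width'])*87,1),'F',np.round(s['wrist_force'],1).tolist())
E
echo '[538.1,-15.1,-2.9]' > g.json
python3 -c "
from plan import *
plan([(448,375,100,10),(448,375,15,10)])"
```

```text
[31.48, 13.28, 9.87] roll -27.5 | rows 8
[31.48, 13.28, 18.37] roll -27.5 | rows 8
t 1.4 tcp [187.5, 596.2, 198.6] yaw -17.5 w 87.6 F [0.2, 0.9, -0.4]
```

>>> arm_command(
  rows=[
    {"fingers":100,"travel":[31.5,13.3,9.9],"roll":-27.5},
    {"fingers":100,"travel":[31.5,13.3,9.9],"roll":-27.5},
    {"fingers":100,"travel":[31.5,13.3,9.9],"roll":-27.5},
    {"fingers":100,"travel":[31.5,13.3,9.9],"roll":-27.5},
    {"fingers":100,"travel":[31.5,13.3,9.9],"roll":-27.5},
    {"fingers":100,"travel":[31.5,13.3,9.9],"roll":-27.5},
    {"fingers":100,"travel":[31.5,13.3,9.9],"roll":-27.5},
    {"fingers":100,"travel":[31.5,13.3,9.9],"roll":-27.5},
    {"fingers":100,"travel":[31.5,13.3,9.9],"roll":-27.5},
    {"fingers":100,"travel":[31.5,13.3,9.9],"roll":-27.5},
  ],
)

```text
time_s: 2.35
tcp_pos: [0.4481, 0.3755, 0.1001]
ee_rot: [[0.985, 0.175, 0.001], [0.175, -0.985, 0.001], [0.001, -0.001, -1.0]]
wrist_force: [-0.9, -0.4, -0.1]
gripper_width: 0.998
```

>>> arm_command(
  rows=[
    {"fingers":100,"travel":[0,0,2],"roll":0},
    {"fingers":100,"travel":[0,0,4],"roll":0},
    {"fingers":100,"travel":[0,0,6],"roll":0},
    {"fingers":100,"travel":[0,0,8],"roll":0},
    {"fingers":100,"travel":[0,0,8.5],"roll":0},
    {"fingers":20,"travel":[0,0,8.5],"roll":0},
    {"fingers":20,"travel":[0,0,8.5],"roll":0},
    {"fingers":20,"travel":[0,0,8.5],"roll":0},
    {"fingers":20,"travel":[0,0,8.5],"roll":0},
    {"fingers":20,"travel":[0,0,8.5],"roll":0},
  ],
)

```text
time_s: 3.35
tcp_pos: [0.4483, 0.3751, 0.0153]
ee_rot: [[0.985, 0.174, 0.001], [0.174, -0.985, 0.001], [0.001, -0.001, -1.0]]
wrist_force: [-0.2, 0.3, 0.0]
gripper_width: 0.632
```

>>> arm_command(
  rows=[
    {"fingers":10,"travel":[0,0,0],"roll":0},
    {"fingers":10,"travel":[0,0,0],"roll":0},
    {"fingers":10,"travel":[0,0,0],"roll":0},
    {"fingers":10,"travel":[0,0,-2],"roll":0},
    {"fingers":10,"travel":[0,0,-5],"roll":0},
    {"fingers":10,"travel":[0,0,-8],"roll":0},
    {"fingers":10,"travel":[0,0,-8],"roll":0},
  ],
)

```text
time_s: 4.05
tcp_pos: [0.4504, 0.3773, 0.0994]
ee_rot: [[0.984, 0.175, 0.007], [0.175, -0.984, 0.007], [0.008, -0.006, -1.0]]
wrist_force: [-0.5, 0.5, 0.1]
gripper_width: 0.109
```

```bash
python3 -c "
from plan import *
plan([(*g2w(-42,84),100,-3),(*g2w(-42,84),28,-3)])
k,p,d=shot('wrist','w1.png')"
```

```text
[-0.44, 31.04, -0.25] roll 13.1 | rows 7
[-0.5, 31.08, 6.95] roll 13.1 | rows 7
t 4.0 tcp [450.4, 377.3, 99.4] yaw 10.1 w 9.5 F [-0.5, 0.5, 0.1]
```

Lifted before the fingers had closed; regrasp with a longer close.

>>> arm_command(
  rows=[
    {"fingers":70,"travel":[0,0,0],"roll":0},
    {"fingers":70,"travel":[0,0,0],"roll":0},
    {"fingers":70,"travel":[0,0,0],"roll":0},
    {"fingers":70,"travel":[0,0,0],"roll":0},
    {"fingers":70,"travel":[0,0,0],"roll":0},
    {"fingers":70,"travel":[0,0,0],"roll":0},
    {"fingers":70,"travel":[0,0,0],"roll":0},
    {"fingers":70,"travel":[0,0,0],"roll":0},
  ],
)

```text
time_s: 4.9
tcp_pos: [0.4481, 0.3748, 0.0947]
ee_rot: [[0.985, 0.174, 0.0], [0.174, -0.985, 0.0], [0.0, -0.0, -1.0]]
wrist_force: [0.3, -0.4, -0.4]
gripper_width: 0.68
```

```bash
python3 -c "
from stones import *
from plan import *
k,p,d=shot('scene','s2.png'); print(*stones(k,d),sep='\n'); plan([])"
```

```text
([452.7, 262.7], [123.4, 20.3], -8.7, np.float64(0.0184), 358)
([447.7, 375.0], [124.7, 26.3], 10.5, np.float64(0.0186), 547)
([605.1, 257.4], [121.8, 26.9], -13.9, np.float64(0.0187), 545)
([591.2, 350.9], [121.2, 16.6], -12.9, np.float64(0.0183), 396)
t 5.0 tcp [448.1, 374.8, 94.7] yaw 10.0 w 59.7 F [-0.1, 0.2, -0.0]
```

View pics/w1.png

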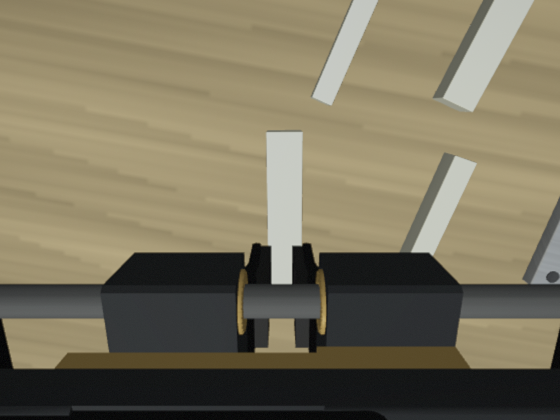

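The wrist view shows the stone still on the bench at (285,190), centred between the fingers.

>>> arm_command(
  rows=[
    {"fingers":60,"travel":[0,0,3],"roll":0},
    {"fingers":60,"travel":[0,0,6],"roll":0},
    {"fingers":60,"travel":[0,0,8],"roll":0},
    {"fingers":60,"travel":[0,0,8],"roll":0},
    {"fingers":5,"travel":[0,0,8],"roll":0},
    {"fingers":5,"travel":[0,0,8],"roll":0},
    {"fingers":5,"travel":[0,0,8],"roll":0},
    {"fingers":5,"travel":[0,0,8],"roll":0},
    {"fingers":5,"travel":[0,0,8],"roll":0},
    {"fingers":5,"travel":[0,0,8],"roll":0},
  ],
)

```text
time_s: 5.95
tcp_pos: [0.4482, 0.3749, 0.015]
ee_rot: [[0.985, 0.174, 0.0], [0.174, -0.985, 0.001], [0.0, -0.0, -1.0]]
wrist_force: [0.4, 0.3, 0.1]
gripper_width: 0.138
```

>>> arm_command(
  rows=[
    {"fingers":5,"travel":[0,0,0],"roll":0},
    {"fingers":5,"travel":[0,0,0],"roll":0},
    {"fingers":5,"travel":[0,0,0],"roll":0},
    {"fingers":5,"travel":[0,0,0],"roll":0},
    {"fingers":5,"travel":[0,0,0],"roll":0},
    {"fingers":5,"travel":[0,0,-3],"roll":0},
    {"fingers":5,"travel":[0,0,-6],"roll":0},
    {"fingers":5,"travel":[0,0,-8],"roll":0},
    {"fingers":5,"travel":[0,0,-8],"roll":0},
    {"fingers":5,"travel":[0,0,-8],"roll":0},
  ],
)

```text
time_s: 6.95
tcp_pos: [0.4478, 0.3747, 0.0946]
ee_rot: [[0.985, 0.174, -0.0], [0.174, -0.985, 0.0], [-0.0, -0.0, -1.0]]
wrist_force: [-0.5, -0.9, -0.0]
gripper_width: 0.053
```

```bash
python3 -c "
from plan import *
plan([(*g2w(-42,84),100,-3),(*g2w(-42,84),28,-3)])"
```

```text
[-0.1, 30.83, -0.56] roll 13.0 | rows 7
[-0.1, 30.83, 6.64] roll 13.0 | rows 7
t 7.0 tcp [447.8, 374.7, 94.6] yaw 10.0 w 4.6 F [-0.5, -0.9, -0.0]
```

```bash
python3 -c "
from stones import *
k,p,d=shot('scene','s3.png'); print(*stones(k,d),sep='\n')
cv2.imwrite('pics/s3c.png',cv2.resize(p[230:400,320:520,::-1],None,fx=3,fy=3))
k,p,d=shot('wrist','w3.png');print(*stones(k,d),sep='\n')"
```

```text
([452.8, 262.5], [121.5, 19.9], -8.1, np.float64(0.0183), 350)
([448.8, 375.2], [122.1, 26.4], 10.5, np.float64(0.0185), 548)
([604.3, 257.4], [120.8, 27.2], -13.4, np.float64(0.0186), 537)
([590.6, 351.0], [122.6, 17.3], -12.8, np.float64(0.0184), 393)
([561.8, 355.7], [64.8, 15.1], -12.9, np.float64(0.0206), 2436)
([577.9, 261.8], [69.6, 25.1], -13.4, np.float64(0.0205), 4433)
([446.4, 373.9], [120.0, 26.0], 10.4, np.float64(0.0205), 4716)
([468.0, 258.9], [83.7, 18.6], -8.5, np.float64(0.0204), 3085)
```

View pics/s3c.png

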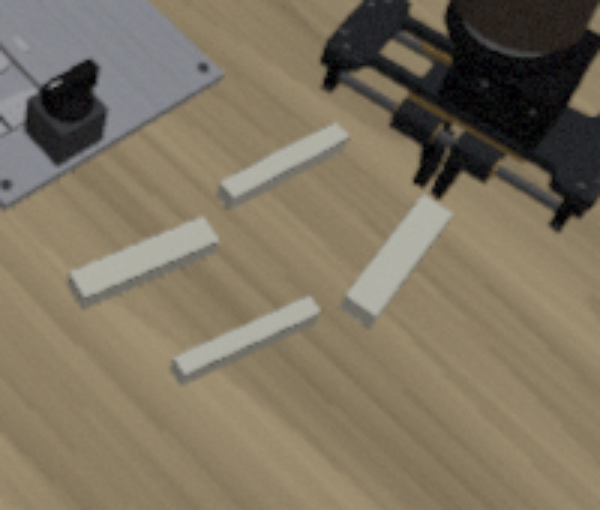

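>>> arm_command(
  rows=[
    {"fingers":60,"travel":[0,0,0],"roll":0},
    {"fingers":60,"travel":[0,0,0],"roll":0},
    {"fingers":60,"travel":[0,0,0],"roll":0},
    {"fingers":60,"travel":[0,0,0],"roll":0},
    {"fingers":60,"travel":[0,0,0],"roll":0},
    {"fingers":60,"travel":[0,0,3],"roll":0},
    {"fingers":60,"travel":[0,0,6],"roll":0},
    {"fingers":60,"travel":[0,0,8],"roll":0},
    {"fingers":60,"travel":[0,0,8],"roll":0},
    {"fingers":60,"travel":[0,0,8],"roll":0},
  ],
)

```text
time_s: 8.05
tcp_pos: [0.4485, 0.3751, 0.015]
ee_rot: [[0.985, 0.175, 0.0], [0.175, -0.985, -0.0], [0.0, 0.0, -1.0]]
wrist_force: [0.1, 0.2, 0.3]
gripper_width: 0.595
```

>>> arm_command(
  rows=[
    {"fingers":30,"travel":[0,0,0],"roll":0},
    {"fingers":30,"travel":[0,0,0],"roll":0},
    {"fingers":30,"travel":[0,0,0],"roll":0},
    {"fingers":25,"travel":[0,0,0],"roll":0},
    {"fingers":25,"travel":[0,0,0],"roll":0},
    {"fingers":25,"travel":[0,0,0],"roll":0},
  ],
)

```text
time_s: 8.65
tcp_pos: [0.4481, 0.3748, 0.0148]
ee_rot: [[0.985, 0.174, 0.0], [0.174, -0.985, 0.0], [0.0, -0.0, -1.0]]
wrist_force: [0.1, -0.8, 0.1]
gripper_width: 0.263
```

```bash
python3 -c "
from stones import *
from plan import *
plan([])
k,p,d=shot('scene'); 
a=cv2.resize(p[230:400,320:520,::-1],(400,340))
k,p,d=shot('wrist');print(*stones(k,d),sep='\n')
b=cv2.resize(p[150:400,100:460,::-1],(400,278))
c=np.zeros((340,800,3),np.uint8);c[:,:400]=a;c[:278,400:]=b
cv2.imwrite('pics/s4.png',c)"
```

```text
t 8.7 tcp [448.1, 374.8, 14.8] yaw 10.0 w 22.9 F [0.1, -0.8, 0.1]
([552.4, 357.9], [45.7, 15.2], -12.9, np.float64(0.0205), 3490)
([564.0, 265.7], [41.4, 25.0], -12.9, np.float64(0.0203), 3450)
([467.0, 377.8], [78.4, 26.1], 10.3, np.float64(0.0205), 7402)
([479.3, 257.4], [60.9, 19.9], -8.4, np.float64(0.0203), 4749)
([397.7, 365.0], [25.7, 20.8], -79.9, np.float64(0.0205), 1417)
```

View pics/s4.png

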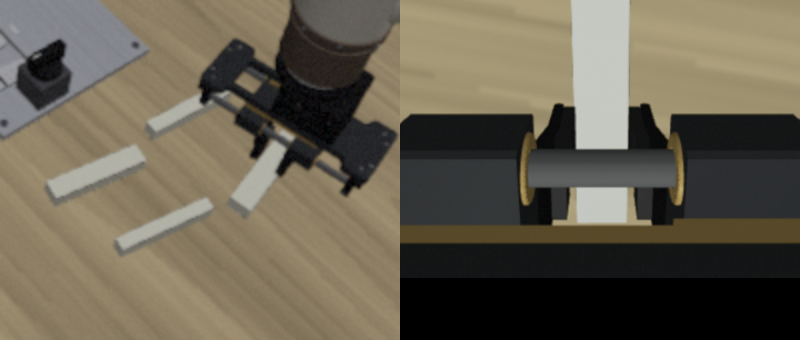

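>>> arm_command(
  rows=[
    {"fingers":5,"travel":[0,0,0],"roll":0},
    {"fingers":5,"travel":[0,0,0],"roll":0},
    {"fingers":5,"travel":[0,0,0],"roll":0},
    {"fingers":5,"travel":[0,0,0],"roll":0},
    {"fingers":5,"travel":[0,0,0],"roll":0},
    {"fingers":5,"travel":[0,0,0],"roll":0},
  ],
)

```text
time_s: 9.35
tcp_pos: [0.4481, 0.3747, 0.0146]
ee_rot: [[0.985, 0.174, -0.0], [0.174, -0.985, -0.0], [-0.0, 0.0, -1.0]]
wrist_force: [1.2, 0.2, 0.4]
gripper_width: 0.053
```

```bash
python3 -c "
from stones import *
from plan import *
plan([])
k,p,d=shot('scene'); 
a=cv2.resize(p[230:400,320:520,::-1],(400,340))
k,p,d=shot('wrist')
b=cv2.resize(p[150:400,100:460,::-1],(400,278))
c=np.zeros((340,800,3),np.uint8);c[:,:400]=a;c[:278,400:]=b
cv2.imwrite('pics/s5.png',c)"
```

```text
t 9.3 tcp [448.1, 374.7, 14.6] yaw 10.0 w 4.6 F [1.2, 0.2, 0.4]
```

View pics/s5.png

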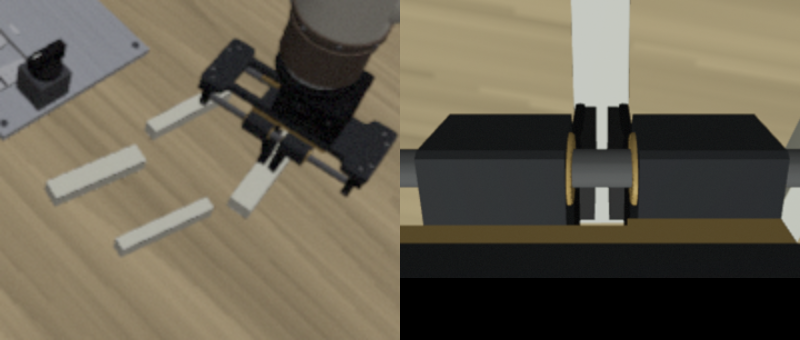

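```bash
python3 -c "
from h import *
s=sense();t=np.array(s['tcp_pos']);R=np.array(s['ee_rot'])
for n in ['scene','side','wrist']:
    k,p,d=shot(n);P=(cloud(k,d)-t)@R
    dark=(p.max(-1)<70)&(d>0)&(abs(P[...,0])<.03)&(abs(P[...,1])<.03)
    q=P[dark]*1000
    print(n,len(q), np.percentile(q[:,2],[50,90,97,99,100]).round(1) if len(q) else '')
    h=q[q[:,2]>-40]; print(np.percentile(h,[2,50,98],axis=0).round(1).tolist() if len(h) else '')
"
```

```text
scene 913 [-153.   -67.2  -38.   -29.6  -24. ]
[[9.7, -9.3, -38.9], [12.0, -2.2, -32.8], [13.6, 10.6, -24.7]]
side 435 [-156.5  -52.5  -34.   -28.7  -23.9]
[[-10.4, -8.0, -38.4], [-4.2, 7.8, -32.5], [8.4, 16.1, -23.9]]
wrist 26788 [-130.6 -108.9  -47.9  -33.9   15.7]
[[9.3, -9.8, -39.8], [10.0, 3.2, -33.2], [11.6, 11.1, -25.3]]
```

Measured from all three cameras, the fingertips are about 24 mm behind the reported TCP, not 11 mm ahead. I'll open up and descend carefully, watching the force.

>>> arm_command(
  rows=[
    {"fingers":60,"travel":[0,0,0],"roll":0},
    {"fingers":60,"travel":[0,0,-1],"roll":0},
    {"fingers":60,"travel":[0,0,-1],"roll":0},
    {"fingers":60,"travel":[0,0,-1],"roll":0},
    {"fingers":60,"travel":[0,0,-1],"roll":0},
    {"fingers":60,"travel":[0,0,-1],"roll":0},
    {"fingers":60,"travel":[0,0,-1],"roll":0},
    {"fingers":60,"travel":[0,0,0.5],"roll":0},
    {"fingers":60,"travel":[0,0,1.5],"roll":0},
    {"fingers":60,"travel":[0,0,2.0],"roll":0},
  ],
)

```text
time_s: 10.6
tcp_pos: [0.4475, 0.374, -0.0067]
ee_rot: [[0.985, 0.174, -0.001], [0.174, -0.985, -0.002], [-0.002, 0.002, -1.0]]
wrist_force: [0.2, -0.8, 0.2]
gripper_width: 0.596
```

>>> arm_command(
  rows=[
    {"fingers":60,"travel":[0,0,0.4],"roll":0},
    {"fingers":60,"travel":[0,0,0.8],"roll":0},
    {"fingers":60,"travel":[0,0,0.8],"roll":0},
  ],
)

```text
time_s: 10.9
tcp_pos: [0.448, 0.3746, -0.0138]
ee_rot: [[0.985, 0.174, -0.0], [0.174, -0.985, -0.001], [-0.001, 0.001, -1.0]]
wrist_force: [0.4, -0.4, -0.2]
gripper_width: 0.602
```

>>> arm_command(
  rows=[
    {"fingers":15,"travel":[0,0,0],"roll":0},
    {"fingers":15,"travel":[0,0,0],"roll":0},
    {"fingers":15,"travel":[0,0,0],"roll":0},
    {"fingers":15,"travel":[0,0,0],"roll":0},
    {"fingers":15,"travel":[0,0,0],"roll":0},
    {"fingers":15,"travel":[0,0,0],"roll":0},
    {"fingers":15,"travel":[0,0,0],"roll":0},
    {"fingers":15,"travel":[0,0,0],"roll":0},
  ],
)

```text
time_s: 11.7
tcp_pos: [0.4482, 0.3749, -0.0131]
ee_rot: [[0.985, 0.174, 0.0], [0.174, -0.985, 0.0], [0.0, -0.0, -1.0]]
wrist_force: [0.0, -0.3, 1.1]
gripper_width: 0.29
```

Gripped (0.29 is about 25 mm). Lift and carry.

>>> arm_command(
  rows=[
    {"fingers":15,"travel":[0,0,-3],"roll":0},
    {"fingers":15,"travel":[0,0,-6],"roll":0},
    {"fingers":15,"travel":[0,0,-9],"roll":0},
    {"fingers":15,"travel":[0,0,-9],"roll":0},
  ],
)

```text
time_s: 12.1
tcp_pos: [0.4501, 0.3771, 0.0809]
ee_rot: [[0.985, 0.175, 0.006], [0.175, -0.985, 0.007], [0.007, -0.006, -1.0]]
wrist_force: [0.8, 1.0, -1.0]
gripper_width: 0.299
```

```bash
python3 -c "
from plan import *
plan([(*g2w(-42,84),75,-3),(*g2w(-42,84),0,-3)])"
```

```text
[-0.42, 31.03, 0.41] roll 13.1 | rows 7
[-0.47, 31.07, 7.91] roll 13.1 | rows 7
t 12.1 tcp [450.1, 377.1, 80.9] yaw 10.1 w 26.0 F [0.8, 1.0, -1.0]
```

>>> arm_command(
  rows=[
    {"fingers":15,"travel":[0,4,0],"roll":2},
    {"fingers":15,"travel":[0,8,0],"roll":4},
    {"fingers":15,"travel":[0,12,0],"roll":6},
    {"fingers":15,"travel":[-0.1,16,0],"roll":8},
    {"fingers":15,"travel":[-0.1,20,0],"roll":10},
    {"fingers":15,"travel":[-0.2,24,0],"roll":12},
    {"fingers":15,"travel":[-0.2,28,0],"roll":13},
    {"fingers":15,"travel":[-0.2,30.8,0],"roll":13},
    {"fingers":15,"travel":[-0.2,30.8,0],"roll":13},
    {"fingers":15,"travel":[-0.2,30.8,0],"roll":13},
  ],
)

```text
time_s: 13.1
tcp_pos: [0.4992, 0.0704, 0.0758]
ee_rot: [[0.999, -0.053, -0.002], [-0.053, -0.999, -0.0], [-0.002, 0.001, -1.0]]
wrist_force: [-0.1, -0.1, -2.2]
gripper_width: 0.291
```

```bash
python3 -c "
from plan import *
k,p,d=shot('wrist','w6.png')
plan([(*g2w(-42,84),75,-3),(*g2w(-42,84),0,-3)])
for l in [28,84]:
  for x in [0,98]:
    print(l,x,pix(k,np.array([*g2w(x,l),12.])/1000).round())
P=cloud(k,d)
import stones
print(*stones.stones(k,d,.015,.0225,(.5,.7,-.2,.2)),sep='\n')
"
```

```text
[0.1, 0.01, 0.1] roll 0.0 | rows 1
[0.11, 0.01, 7.6] roll 0.0 | rows 2
t 13.2 tcp [499.4, 71.1, 76.0] yaw -3.0 w 25.6 F [-0.4, 0.5, -1.8]
28 0 [362. 150.]
28 98 [371. -13.]
84 0 [279. 151.]
84 98 [278. -12.]
([605.3, 87.4], [59.3, 31.7], -9.4, np.float64(0.0196), 4638)
([601.9, 34.2], [56.9, 43.7], -3.1, np.float64(0.0196), 5939)
([598.7, -21.4], [57.6, 44.6], -3.1, np.float64(0.0196), 6194)
([595.4, -77.2], [58.7, 45.2], -3.9, np.float64(0.0196), 6432)
([551.4, 93.2], [22.1, 21.3], -3.5, np.float64(0.0195), 979)
([548.1, 37.8], [22.5, 21.5], 87.2, np.float64(0.0195), 1027)
([544.5, -18.0], [23.0, 21.5], 86.9, np.float64(0.0195), 1074)
([541.0, -73.6], [23.3, 22.2], 86.2, np.float64(0.0195), 1146)
```

View pics/w6.png

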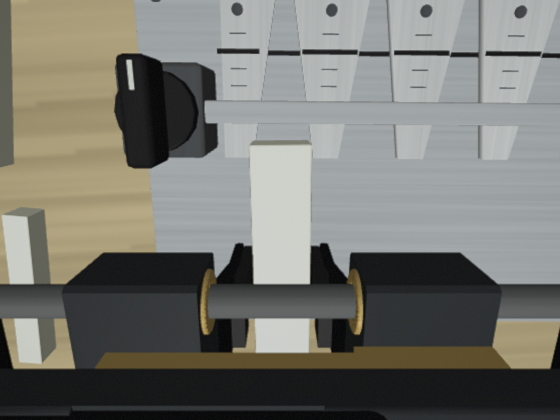

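The wrist view shows the held stone (281,250) lined up with the lane 4 mouth (about 280,155). The black wear line is at row 52, and the good/worn scale is as expected. I'm shifting the gauge estimate by a few mm, then lowering and pushing.

>>> arm_command(
  rows=[
    {"fingers":15,"travel":[-0.2,0.2,2],"roll":0},
    {"fingers":15,"travel":[-0.2,0.2,4.5],"roll":0},
    {"fingers":15,"travel":[-0.2,0.2,6.5],"roll":0},
    {"fingers":15,"travel":[-0.2,0.2,7.6],"roll":0},
    {"fingers":15,"travel":[-0.2,0.2,7.6],"roll":0},
    {"fingers":50,"travel":[-0.2,0.2,7.6],"roll":0},
    {"fingers":50,"travel":[-0.2,0.2,7.6],"roll":0},
    {"fingers":50,"travel":[-0.2,0.2,7.6],"roll":0},
    {"fingers":50,"travel":[-0.2,0.2,7.6],"roll":0},
    {"fingers":50,"travel":[-0.2,0.2,7.6],"roll":0},
  ],
)

```text
time_s: 14.15
tcp_pos: [0.4979, 0.0693, 0.001]
ee_rot: [[0.999, -0.052, 0.001], [-0.052, -0.999, 0.0], [0.001, -0.0, -1.0]]
wrist_force: [-0.2, 0.7, -0.0]
gripper_width: 0.496
```

>>> arm_command(
  rows=[
    {"fingers":50,"travel":[0,0,-3],"roll":0},
    {"fingers":50,"travel":[0,0,-5],"roll":0},
    {"fingers":0,"travel":[-3,0,-5],"roll":0},
    {"fingers":0,"travel":[-6,0,-5],"roll":0},
    {"fingers":0,"travel":[-8.2,0,-5],"roll":0},
    {"fingers":0,"travel":[-8.2,0,-5],"roll":0},
    {"fingers":0,"travel":[-8.2,0,-3],"roll":0},
    {"fingers":0,"travel":[-8.2,0,-1],"roll":0},
    {"fingers":0,"travel":[-8.2,0,0.7],"roll":0},
    {"fingers":0,"travel":[-8.2,0,0.7],"roll":0},
  ],
)

```text
time_s: 15.15
tcp_pos: [0.4152, 0.0728, -0.0079]
ee_rot: [[0.999, -0.052, -0.003], [-0.052, -0.999, -0.002], [-0.003, 0.002, -1.0]]
wrist_force: [0.2, 0.3, -0.1]
gripper_width: 0.009
```

```bash
echo '[534.3,-17.0,-3.2]'>g.json; python3 -c "
from plan import *
k,p,d=shot('wrist')
plan([(*g2w(-83,84),-7,-3.2)])
import stones
print(*stones.stones(k,d,.028,.036,(.35,.7,-.2,.2)),sep='\n')
b=cv2.imwrite('pics/w7.png',p[:,:,::-1])
"
```

```text
[4.01, -0.03, 0.01] roll 0.2 | rows 1
t 15.2 tcp [416.0, 73.3, -6.9] yaw -3.0 w 0.5 F [0.3, 0.8, 1.0]
([480.5, 70.0], [89.3, 26.2], -2.4, np.float64(0.0325), 15814)
([426.0, 76.3], [8.1, 2.3], 66.5, np.float64(0.0322), 139)
([425.6, 67.1], [8.1, 2.0], -78.8, np.float64(0.0322), 147)
```

>>> arm_command(
  rows=[
    {"fingers":0,"travel":[0.8,0,0],"roll":0},
    {"fingers":0,"travel":[1.6,0,0],"roll":0},
    {"fingers":0,"travel":[2.4,0,0],"roll":0},
    {"fingers":0,"travel":[3.0,0,0],"roll":0},
    {"fingers":0,"travel":[3.4,0,0],"roll":0},
    {"fingers":0,"travel":[3.7,0,0],"roll":0},
    {"fingers":0,"travel":[3.9,0,0],"roll":0},
    {"fingers":0,"travel":[3.9,0,0],"roll":0},
  ],
)

```text
time_s: 16.0
tcp_pos: [0.4549, 0.0714, -0.0064]
ee_rot: [[0.999, -0.052, 0.0], [-0.052, -0.999, -0.0], [0.0, 0.0, -1.0]]
wrist_force: [-0.3, 0.0, 0.2]
gripper_width: 0.008
```

>>> arm_command(
  rows=[
    {"fingers":0,"travel":[0.2,0,0],"roll":0},
    {"fingers":0,"travel":[0.2,0,0],"roll":0},
  ],
)

```text
time_s: 16.2
tcp_pos: [0.4557, 0.0709, -0.0065]
ee_rot: [[0.999, -0.052, -0.002], [-0.052, -0.999, -0.001], [-0.002, 0.001, -1.0]]
wrist_force: [-4.3, 0.3, 2.8]
gripper_width: 0.004
```

```bash
cat > chk.py <<'E'
from plan import *
import stones
k,p,d=shot('wrist','w8.png')
plan([])
a=np.radians(G[2])
for s in stones.stones(k,d,.028,.036,(.35,.7,-.2,.2)):
    if s[4]<900: continue
    v=np.array(s[0])-G[:2]; gx=v@[np.cos(a),np.sin(a)]; gy=v@[-np.sin(a),np.cos(a)]
    print('gauge ctr',round(gx,1),round(gy,1),'lead',round(gx+s[1][0]/2,1),s[1],'ang',round(s[2]-G[2],1),s[3])
E
python3 chk.py
```

```text
t 16.2 tcp [455.7, 70.9, -6.5] yaw -3.0 w 0.8 F [-4.6, 0.0, 3.3]
gauge ctr -23.7 83.1 lead 26.8 [100.9, 26.2] ang 0.3 0.0325
```

Stone a is wedged: the force builds and the centre is at about -13 mm, as expected. Next is the stone at (602,257), for lane 1.

```bash
python3 -c "
from plan import *
plan([(602,256.5,90,-13),(602,256.5,-16,-13)])"
```

```text
[13.63, -19.28, -9.7] roll 10.0 | rows 6
[13.65, -19.29, 0.9] roll 10.0 | rows 5
t 16.2 tcp [455.7, 70.9, -6.5] yaw -3.0 w 0.8 F [-4.6, 0.0, 3.3]
```

>>> arm_command(
  rows=[
    {"fingers":0,"travel":[-0.8,0,0],"roll":0},
    {"fingers":30,"travel":[-0.8,0,-5],"roll":0},
    {"fingers":60,"travel":[-0.8,0,-9.7],"roll":0},
    {"fingers":60,"travel":[2,-4,-9.7],"roll":2},
    {"fingers":60,"travel":[5,-8,-9.7],"roll":5},
    {"fingers":60,"travel":[8,-12,-9.7],"roll":7},
    {"fingers":60,"travel":[11,-16,-9.7],"roll":10},
    {"fingers":60,"travel":[13.5,-19.3,-9.7],"roll":10},
    {"fingers":60,"travel":[13.5,-19.3,-9.7],"roll":10},
    {"fingers":60,"travel":[13.5,-19.3,-9.7],"roll":10},
  ],
)

```text
time_s: 17.25
tcp_pos: [0.6015, 0.2579, 0.0897]
ee_rot: [[0.975, -0.224, -0.0], [-0.224, -0.975, -0.0], [-0.0, 0.0, -1.0]]
wrist_force: [-0.0, -1.1, -0.5]
gripper_width: 0.591
```

```bash
python3 -c "
from stones import *
from plan import *
k,p,d=shot('wrist'); print(*stones(k,d),sep='\n'); plan([(602,256.5,-16,-13)])"
```

```text
([602.5, 256.0], [120.2, 24.0], -13.1, np.float64(0.0205), 5352)
([605.5, 345.4], [85.9, 15.6], -12.9, np.float64(0.0203), 2361)
([493.8, 254.7], [31.6, 17.6], -8.3, np.float64(0.0203), 730)
[0.11, 0.02, 10.61] roll 0.0 | rows 3
t 17.3 tcp [601.0, 257.0, 90.1] yaw -13.0 w 51.6 F [-0.3, -0.5, -0.0]
```

Width 24.0, so this is stone d. Grasp it.

>>> arm_command(
  rows=[
    {"fingers":60,"travel":[0.1,0,4],"roll":0},
    {"fingers":60,"travel":[0.1,0,8],"roll":0},
    {"fingers":60,"travel":[0.1,0,10],"roll":0},
    {"fingers":60,"travel":[0.1,0,10.6],"roll":0},
    {"fingers":12,"travel":[0.1,0,10.6],"roll":0},
    {"fingers":12,"travel":[0.1,0,10.6],"roll":0},
    {"fingers":12,"travel":[0.1,0,10.6],"roll":0},
    {"fingers":12,"travel":[0.1,0,10.6],"roll":0},
    {"fingers":12,"travel":[0.1,0,10.6],"roll":0},
    {"fingers":12,"travel":[0.1,0,10.6],"roll":0},
  ],
)

```text
time_s: 18.3
tcp_pos: [0.603, 0.2572, -0.0141]
ee_rot: [[0.975, -0.224, 0.001], [-0.224, -0.975, 0.001], [0.001, -0.001, -1.0]]
wrist_force: [-0.8, 0.2, 5.8]
gripper_width: 0.273
```

>>> arm_command(
  rows=[
    {"fingers":12,"travel":[0,0,0],"roll":0},
    {"fingers":12,"travel":[0,0,0],"roll":0},
    {"fingers":12,"travel":[0,0,-4],"roll":0},
    {"fingers":12,"travel":[0,0,-8],"roll":0},
    {"fingers":12,"travel":[0,0,-11.6],"roll":0},
    {"fingers":12,"travel":[0,0,-11.6],"roll":0},
    {"fingers":12,"travel":[0,0,-11.6],"roll":0},
  ],
)

```text
time_s: 19.0
tcp_pos: [0.6024, 0.2572, 0.1011]
ee_rot: [[0.974, -0.225, 0.001], [-0.225, -0.974, 0.001], [0.0, -0.002, -1.0]]
wrist_force: [-0.4, -0.1, -2.4]
gripper_width: 0.271
```

```bash
python3 -c "
from plan import *
plan([(*g2w(-42,-84),100,-3.2),(*g2w(-42,-84),-3,-3.2)])"
```

```text
[-3.18, 37.24, 0.05] roll -9.8 | rows 8
[-3.19, 37.25, 10.35] roll -9.8 | rows 8
t 19.0 tcp [602.4, 257.2, 101.1] yaw -13.0 w 23.6 F [-0.4, -0.1, -2.4]
```

>>> arm_command(
  rows=[
    {"fingers":12,"travel":[-4,2,-0.5],"roll":-2},
    {"fingers":12,"travel":[-6,6.5,-0.5],"roll":-4},
    {"fingers":12,"travel":[-6,11,-0.5],"roll":-6},
    {"fingers":12,"travel":[-6,15.5,-0.5],"roll":-8},
    {"fingers":12,"travel":[-5.5,20,-0.5],"roll":-9.8},
    {"fingers":12,"travel":[-5,24.5,-0.5],"roll":-9.8},
    {"fingers":12,"travel":[-4.5,29,-0.5],"roll":-9.8},
    {"fingers":12,"travel":[-4,33,0],"roll":-9.8},
    {"fingers":12,"travel":[-3.2,37.2,0],"roll":-9.8},
    {"fingers":12,"travel":[-3.2,37.2,0],"roll":-9.8},
  ],
)

```text
time_s: 20.0
tcp_pos: [0.4853, -0.1022, 0.0985]
ee_rot: [[0.998, -0.062, -0.005], [-0.062, -0.998, -0.0], [-0.005, 0.001, -1.0]]
wrist_force: [0.0, 0.2, -1.2]
gripper_width: 0.271
```

>>> arm_command(
  rows=[
    {"fingers":12,"travel":[0,0,0],"roll":0},
    {"fingers":12,"travel":[0,0,4],"roll":0},
    {"fingers":12,"travel":[0,0,8],"roll":0},
    {"fingers":12,"travel":[0,0,9],"roll":0},
    {"fingers":12,"travel":[0,0,9],"roll":0},
    {"fingers":12,"travel":[0,0,9],"roll":0},
  ],
)

```text
time_s: 20.6
tcp_pos: [0.4892, -0.0978, 0.0116]
ee_rot: [[0.999, -0.053, 0.002], [-0.053, -0.999, -0.0], [0.002, 0.0, -1.0]]
wrist_force: [0.6, 0.3, 0.1]
gripper_width: 0.271
```

```bash
python3 -c "
from plan import *
k,p,d=shot('wrist','w9.png')
plan([(*g2w(-42,-84),-1,-3.2)])
import stones
print(*stones.stones(k,d,.015,.0225,(.5,.7,-.2,.2)),sep='\n')
print(*stones.stones(k,d,.028,.065,(.4,.7,-.2,.2)),sep='\n')
"
```

```text
[-0.19, 0.08, 1.32] roll 0.1 | rows 1
t 20.6 tcp [489.6, -97.9, 12.2] yaw -3.1 w 23.5 F [0.1, 0.1, -0.7]
([593.0, 20.6], [43.1, 6.7], -12.5, np.float64(0.0191), 1577)
([590.3, -21.4], [42.0, 40.0], -2.2, np.float64(0.0195), 7746)
([587.2, -76.9], [42.2, 39.3], -3.1, np.float64(0.0196), 7532)
([584.1, -129.4], [42.8, 32.4], -2.5, np.float64(0.0196), 6171)
([547.2, 31.6], [22.4, 8.5], -12.1, np.float64(0.0192), 841)
([544.1, -18.3], [23.3, 21.1], 87.1, np.float64(0.0194), 1909)
([540.7, -73.9], [22.3, 21.1], 86.9, np.float64(0.0195), 1779)
([537.3, -129.2], [21.3, 21.1], 87.3, np.float64(0.0195), 1816)
([561.4, -78.6], [167.4, 23.9], 85.2, np.float64(0.0557), 16182)
([516.5, -100.5], [64.6, 44.0], -3.8, np.float64(0.0463), 9483)
([457.6, -96.6], [23.9, 18.8], 87.7, np.float64(0.0462), 1659)
```

>>> arm_command(
  rows=[
    {"fingers":12,"travel":[-0.2,0.1,0.7],"roll":0},
    {"fingers":12,"travel":[-0.2,0.1,1.3],"roll":0},
    {"fingers":12,"travel":[-0.2,0.1,1.3],"roll":0},
    {"fingers":50,"travel":[-0.2,0.1,1.3],"roll":0},
    {"fingers":50,"travel":[-0.2,0.1,1.3],"roll":0},
    {"fingers":50,"travel":[-0.2,0.1,1.3],"roll":0},
    {"fingers":50,"travel":[-0.2,0.1,1.3],"roll":0},
    {"fingers":50,"travel":[-0.2,0.1,1.3],"roll":0},
  ],
)

```text
time_s: 21.45
tcp_pos: [0.4858, -0.0993, -0.0023]
ee_rot: [[0.998, -0.055, 0.0], [-0.055, -0.998, -0.0], [0.0, 0.0, -1.0]]
wrist_force: [0.3, 0.1, 0.3]
gripper_width: 0.491
```

>>> arm_command(
  rows=[
    {"fingers":50,"travel":[0,0,-3],"roll":0},
    {"fingers":50,"travel":[0,0,-5],"roll":0},
    {"fingers":0,"travel":[-3,0,-5],"roll":0},
    {"fingers":0,"travel":[-6,0,-5],"roll":0},
    {"fingers":0,"travel":[-8.2,0,-5],"roll":0},
    {"fingers":0,"travel":[-8.2,0,-5],"roll":0},
    {"fingers":0,"travel":[-8.2,0,-3],"roll":0},
    {"fingers":0,"travel":[-8.2,0,-1],"roll":0},
    {"fingers":0,"travel":[-8.2,0,0.4],"roll":0},
    {"fingers":0,"travel":[-8.2,0,0.4],"roll":0},
  ],
)

```text
time_s: 22.45
tcp_pos: [0.4034, -0.095, -0.0077]
ee_rot: [[0.998, -0.055, -0.004], [-0.055, -0.998, -0.001], [-0.004, 0.001, -1.0]]
wrist_force: [-0.1, -0.2, 0.1]
gripper_width: 0.006
```

```bash
python3 chk.py; python3 -c "
from plan import *
plan([(*g2w(-76,-84),-5,-3.2)])"
```

```text
t 22.5 tcp [404.2, -94.9, -6.8] yaw -3.1 w 0.3 F [-0.2, -0.2, 0.3]
gauge ctr -60.1 -85.6 lead -16.3 [87.7, 24.2] ang -0.1 0.0326
[4.96, -0.1, -0.19] roll 0.1 | rows 1
t 22.5 tcp [404.2, -94.9, -6.8] yaw -3.1 w 0.3 F [-0.2, -0.2, 0.3]
```

>>> arm_command(
  rows=[
    {"fingers":0,"travel":[0.8,0,0],"roll":0},
    {"fingers":0,"travel":[1.6,0,0],"roll":0},
    {"fingers":0,"travel":[2.4,0,0],"roll":0},
    {"fingers":0,"travel":[3.2,0,0],"roll":0},
    {"fingers":0,"travel":[3.8,0,0],"roll":0},
    {"fingers":0,"travel":[4.2,-0.1,0],"roll":0},
    {"fingers":0,"travel":[4.5,-0.1,0],"roll":0},
    {"fingers":0,"travel":[4.7,-0.1,0],"roll":0},
    {"fingers":0,"travel":[4.7,-0.1,0],"roll":0},
  ],
)

```text
time_s: 23.4
tcp_pos: [0.4511, -0.0964, -0.0064]
ee_rot: [[0.998, -0.055, 0.0], [-0.055, -0.998, 0.0], [0.0, -0.0, -1.0]]
wrist_force: [-0.4, -0.7, -0.0]
gripper_width: 0.006
```

>>> arm_command(
  rows=[
    {"fingers":0,"travel":[0.2,0,0],"roll":0},
    {"fingers":0,"travel":[0.2,0,0],"roll":0},
  ],
)

```text
time_s: 23.6
tcp_pos: [0.4517, -0.0966, -0.0065]
ee_rot: [[0.998, -0.055, -0.002], [-0.055, -0.998, -0.0], [-0.002, 0.0, -1.0]]
wrist_force: [-2.8, 0.1, 2.9]
gripper_width: 0.005
```

```bash
python3 chk.py
```

```text
t 23.6 tcp [451.7, -96.6, -6.5] yaw -3.2 w 0.4 F [-2.2, 0.6, 2.2]
gauge ctr -21.7 -84.6 lead 25.3 [94.1, 24.2] ang 0.1 0.0326
```

>>> arm_command(
  rows=[
    {"fingers":0,"travel":[0.2,0,0],"roll":0},
    {"fingers":0,"travel":[0.2,0,0],"roll":0},
    {"fingers":0,"travel":[0.2,0,0],"roll":0},
  ],
)

```text
time_s: 23.95
tcp_pos: [0.4522, -0.0969, -0.0067]
ee_rot: [[0.998, -0.056, -0.005], [-0.056, -0.998, -0.0], [-0.005, 0.001, -1.0]]
wrist_force: [-6.5, 0.9, 5.4]
gripper_width: 0.007
```

```bash
python3 chk.py; python3 -c "
from plan import *
plan([(450.5,261.5,90,-8.3)])"
```

```text
t 24.0 tcp [452.2, -96.9, -6.7] yaw -3.2 w 0.9 F [-6.0, 1.2, 3.4]
gauge ctr -21.4 -84.8 lead 25.2 [93.2, 24.1] ang 0.2 0.0325
[-2.22, -35.77, -9.68] roll 5.1 | rows 8
t 24.0 tcp [452.2, -96.9, -6.7] yaw -3.2 w 0.9 F [-6.0, 1.2, 3.4]
```

Wedged. Next is the narrow stone at (450,262), for lane 3.

>>> arm_command(
  rows=[
    {"fingers":0,"travel":[-1.2,0,0],"roll":0},
    {"fingers":30,"travel":[-1.2,0,-5],"roll":0},
    {"fingers":60,"travel":[-1.2,-1,-9.6],"roll":0},
    {"fingers":60,"travel":[-1.4,-6,-9.6],"roll":1},
    {"fingers":60,"travel":[-1.6,-11,-9.6],"roll":2},
    {"fingers":60,"travel":[-1.8,-16,-9.6],"roll":3},
    {"fingers":60,"travel":[-2,-21,-9.6],"roll":4},
    {"fingers":60,"travel":[-2.2,-26,-9.6],"roll":5},
    {"fingers":60,"travel":[-2.2,-31,-9.6],"roll":5},
    {"fingers":60,"travel":[-2.2,-35.8,-9.6],"roll":5},
  ],
)

```text
time_s: 25.0
tcp_pos: [0.453, 0.2652, 0.0902]
ee_rot: [[0.99, -0.141, 0.003], [-0.141, -0.99, 0.003], [0.002, -0.003, -1.0]]
wrist_force: [1.8, -0.0, -0.2]
gripper_width: 0.595
```

>>> arm_command(
  rows=[
    {"fingers":60,"travel":[0,0,0],"roll":0},
    {"fingers":60,"travel":[0,0,0],"roll":0},
  ],
)

```text
time_s: 25.2
tcp_pos: [0.4527, 0.2635, 0.0894]
ee_rot: [[0.99, -0.14, 0.001], [-0.14, -0.99, 0.001], [0.001, -0.001, -1.0]]
wrist_force: [-0.6, -0.1, 1.2]
gripper_width: 0.603
```

```bash
python3 -c "
from stones import *
from plan import *
k,p,d=shot('wrist'); print(*stones(k,d),sep='\n'); plan([(450.5,261.5,-12,-8.3)])"
```

```text
([566.7, 354.3], [74.9, 16.1], -12.9, np.float64(0.0203), 3364)
([452.1, 260.5], [116.0, 17.1], -8.4, np.float64(0.0205), 3737)
[-0.19, 0.11, 10.14] roll 0.2 | rows 3
t 25.2 tcp [452.5, 262.2, 89.4] yaw -8.1 w 52.1 F [-0.3, -1.0, 0.0]
```

>>> arm_command(
  rows=[
    {"fingers":60,"travel":[-0.1,0.1,4],"roll":0},
    {"fingers":50,"travel":[-0.1,0.1,8],"roll":0},
    {"fingers":50,"travel":[-0.1,0.1,10],"roll":0},
    {"fingers":50,"travel":[-0.1,0.1,10.1],"roll":0},
    {"fingers":5,"travel":[-0.1,0.1,10.1],"roll":0},
    {"fingers":5,"travel":[-0.1,0.1,10.1],"roll":0},
    {"fingers":5,"travel":[-0.1,0.1,10.1],"roll":0},
    {"fingers":5,"travel":[-0.1,0.1,10.1],"roll":0},
    {"fingers":5,"travel":[-0.1,0.1,10.1],"roll":0},
    {"fingers":5,"travel":[-0.1,0.1,10.1],"roll":0},
  ],
)

```text
time_s: 26.25
tcp_pos: [0.4521, 0.2617, -0.0103]
ee_rot: [[0.99, -0.142, 0.001], [-0.142, -0.99, 0.001], [0.001, -0.001, -1.0]]
wrist_force: [-1.3, -1.4, 5.7]
gripper_width: 0.194
```

>>> arm_command(
  rows=[
    {"fingers":5,"travel":[0,0,0],"roll":0},
    {"fingers":5,"travel":[0,0,0],"roll":0},
    {"fingers":5,"travel":[0,0,-4],"roll":0},
    {"fingers":5,"travel":[0,0,-8],"roll":0},
    {"fingers":5,"travel":[0,0,-9],"roll":0},
    {"fingers":5,"travel":[0,0,-9],"roll":0},
    {"fingers":5,"travel":[0,0,-9],"roll":0},
  ],
)

```text
time_s: 26.95
tcp_pos: [0.4505, 0.2605, 0.0774]
ee_rot: [[0.99, -0.143, -0.002], [-0.143, -0.99, -0.001], [-0.002, 0.002, -1.0]]
wrist_force: [-1.0, 0.9, -1.5]
gripper_width: 0.199
```

```bash
python3 -c "
from plan import *
plan([(*g2w(-42,28),80,-3.2),(*g2w(-42,28),10,-3.2)])"
```

```text
[7.82, 23.85, -0.23] roll -5.0 | rows 6
[7.83, 23.83, 6.77] roll -5.0 | rows 6
t 26.9 tcp [450.5, 260.5, 77.4] yaw -8.2 w 17.3 F [-1.0, 0.9, -1.5]
```

>>> arm_command(
  rows=[
    {"fingers":5,"travel":[2,4,0],"roll":-1},
    {"fingers":5,"travel":[3.5,8,0],"roll":-2},
    {"fingers":5,"travel":[5,12,0],"roll":-3},
    {"fingers":5,"travel":[6.5,16,0],"roll":-4},
    {"fingers":5,"travel":[7.5,20,0],"roll":-5},
    {"fingers":5,"travel":[7.8,23.8,0],"roll":-5},
    {"fingers":5,"travel":[7.8,23.8,2],"roll":-5},
    {"fingers":5,"travel":[7.8,23.8,5],"roll":-5},
    {"fingers":5,"travel":[7.8,23.8,6.5],"roll":-5},
    {"fingers":5,"travel":[7.8,23.8,6.5],"roll":-5},
  ],
)

```text
time_s: 27.95
tcp_pos: [0.4914, 0.0132, 0.0097]
ee_rot: [[0.998, -0.056, -0.01], [-0.056, -0.998, -0.003], [-0.009, 0.003, -1.0]]
wrist_force: [-0.5, -0.8, -0.8]
gripper_width: 0.193
```

```bash
python3 -c "
from plan import *
plan([(*g2w(-42,28),3,-3.2)])"
```

```text
[0.26, -0.03, 0.67] roll -0.0 | rows 1
t 27.9 tcp [491.4, 13.2, 9.7] yaw -3.2 w 16.8 F [-0.5, -0.8, -0.8]
```

>>> arm_command(
  rows=[
    {"fingers":5,"travel":[0,0,0.5],"roll":0},
    {"fingers":5,"travel":[0,0,0.9],"roll":0},
    {"fingers":5,"travel":[0,0,0.9],"roll":0},
    {"fingers":45,"travel":[0,0,0.9],"roll":0},
    {"fingers":45,"travel":[0,0,0.9],"roll":0},
    {"fingers":45,"travel":[0,0,0.9],"roll":0},
    {"fingers":45,"travel":[0,0,0.9],"roll":0},
    {"fingers":45,"travel":[0,0,0.9],"roll":0},
  ],
)

```text
time_s: 28.75
tcp_pos: [0.4952, 0.0146, 0.0049]
ee_rot: [[0.998, -0.055, 0.001], [-0.055, -0.998, 0.0], [0.001, -0.0, -1.0]]
wrist_force: [0.1, 0.1, 0.8]
gripper_width: 0.44
```

>>> arm_command(
  rows=[
    {"fingers":45,"travel":[0,0,-3],"roll":0},
    {"fingers":45,"travel":[0,0,-5],"roll":0},
    {"fingers":0,"travel":[-3,0,-5],"roll":0},
    {"fingers":0,"travel":[-6,0,-5],"roll":0},
    {"fingers":0,"travel":[-8.2,0,-5],"roll":0},
    {"fingers":0,"travel":[-8.2,0,-5],"roll":0},
    {"fingers":0,"travel":[-8.2,0,-3],"roll":0},
    {"fingers":0,"travel":[-8.2,0,-1],"roll":0},
    {"fingers":0,"travel":[-8.2,0,0.9],"roll":0},
    {"fingers":0,"travel":[-8.2,0,0.9],"roll":0},
  ],
)

```text
time_s: 29.75
tcp_pos: [0.4122, 0.0185, -0.006]
ee_rot: [[0.998, -0.055, -0.004], [-0.055, -0.998, -0.002], [-0.004, 0.002, -1.0]]
wrist_force: [0.4, -0.4, 0.2]
gripper_width: 0.006
```

```bash
python3 chk.py; python3 -c "
from plan import *
plan([(*g2w(-55,28),-6,-3.2)])"
```

```text
t 29.8 tcp [413.1, 18.8, -5.0] yaw -3.2 w 1.0 F [0.4, -0.1, 0.2]
gauge ctr -42.7 82.9 lead -13.3 [58.8, 26.9] ang 0.3 0.0325
gauge ctr -58.3 28.8 lead -13.4 [89.7, 17.8] ang 0.0 0.0326
gauge ctr -39.3 -75.8 lead -12.6 [53.5, 10.4] ang 3.3 0.0321
[6.8, 0.11, 0.09] roll 0.0 | rows 2
t 29.8 tcp [413.1, 18.8, -5.0] yaw -3.2 w 1.0 F [0.4, -0.1, 0.2]
```

>>> arm_command(
  rows=[
    {"fingers":0,"travel":[0.9,0,0],"roll":0},
    {"fingers":0,"travel":[1.8,0,0],"roll":0},
    {"fingers":0,"travel":[2.7,0.05,0],"roll":0},
    {"fingers":0,"travel":[3.6,0.1,0],"roll":0},
    {"fingers":0,"travel":[4.5,0.1,0],"roll":0},
    {"fingers":0,"travel":[5.3,0.1,0],"roll":0},
    {"fingers":0,"travel":[6.0,0.1,0],"roll":0},
    {"fingers":0,"travel":[6.4,0.1,0],"roll":0},
    {"fingers":0,"travel":[6.7,0.1,0],"roll":0},
    {"fingers":0,"travel":[6.7,0.1,0],"roll":0},
  ],
)

```text
time_s: 30.8
tcp_pos: [0.4801, 0.0143, -0.0045]
ee_rot: [[0.998, -0.055, -0.0], [-0.055, -0.998, -0.0], [-0.0, 0.0, -1.0]]
wrist_force: [-0.7, -0.1, -0.3]
gripper_width: 0.005
```

>>> arm_command(
  rows=[
    {"fingers":0,"travel":[0.2,0,0],"roll":0},
    {"fingers":0,"travel":[0.2,0,0],"roll":0},
  ],
)

```text
time_s: 31.0
tcp_pos: [0.4805, 0.0139, -0.0046]
ee_rot: [[0.998, -0.055, -0.003], [-0.055, -0.998, -0.001], [-0.003, 0.001, -1.0]]
wrist_force: [-4.6, 0.8, 1.8]
gripper_width: 0.005
```

```bash
python3 chk.py;python3 -c "
from plan import *
plan([(589.5,350,90,-12.9)])"
```

```text
t 31.1 tcp [480.5, 13.9, -4.6] yaw -3.2 w 0.4 F [-5.1, 0.7, 3.1]
gauge ctr 46.6 27.3 lead 55.4 [17.6, 17.2] ang 90.1 0.0326
gauge ctr 43.2 83.3 lead 56.4 [26.4, 9.8] ang 89.9 0.0325
gauge ctr -16.3 83.1 lead 23.9 [80.4, 26.9] ang 0.2 0.0325
gauge ctr -17.8 27.4 lead 23.6 [82.8, 18.0] ang 0.5 0.0325
gauge ctr -18.0 -81.6 lead 23.5 [83.0, 25.6] ang 4.8 0.0324
[8.99, -34.16, -9.51] roll 9.7 | rows 8
t 31.1 tcp [480.5, 13.9, -4.6] yaw -3.2 w 0.4 F [-5.1, 0.7, 3.1]
```

>>> arm_command(
  rows=[
    {"fingers":0,"travel":[-1,0,0],"roll":0},
    {"fingers":30,"travel":[-1,0,-5],"roll":0},
    {"fingers":55,"travel":[-1,-2,-9.5],"roll":0},
    {"fingers":55,"travel":[-1,-7,-9.5],"roll":2},
    {"fingers":55,"travel":[0,-12,-9.5],"roll":4},
    {"fingers":55,"travel":[1,-17,-9.5],"roll":6},
    {"fingers":55,"travel":[3,-21.5,-9.5],"roll":8},
    {"fingers":55,"travel":[5,-26,-9.5],"roll":9.7},
    {"fingers":55,"travel":[7,-30,-9.5],"roll":9.7},
    {"fingers":55,"travel":[9,-34.1,-9.5],"roll":9.7},
  ],
)

```text
time_s: 32.05
tcp_pos: [0.5918, 0.3525, 0.091]
ee_rot: [[0.975, -0.222, 0.003], [-0.222, -0.975, 0.002], [0.002, -0.002, -1.0]]
wrist_force: [0.7, 0.2, -0.0]
gripper_width: 0.546
```

>>> arm_command(
  rows=[
    {"fingers":55,"travel":[0,0,0],"roll":0},
    {"fingers":55,"travel":[0,0,0],"roll":0},
  ],
)

```text
time_s: 32.25
tcp_pos: [0.5907, 0.3509, 0.0896]
ee_rot: [[0.975, -0.222, 0.0], [-0.222, -0.975, 0.0], [0.0, -0.0, -1.0]]
wrist_force: [-0.6, -0.3, -0.1]
gripper_width: 0.55
```

```bash
python3 -c "
from stones import *
from plan import *
k,p,d=shot('wrist'); print(*stones(k,d),sep='\n'); plan([(589.5,350,-10,-12.9)])"
```

```text
([590.0, 349.0], [117.3, 14.8], -13.2, np.float64(0.0204), 3264)
[-0.08, 0.0, 10.01] roll 0.1 | rows 3
t 32.3 tcp [590.3, 349.8, 90.1] yaw -12.8 w 47.7 F [-0.1, -0.3, -0.1]
```

>>> arm_command(
  rows=[
    {"fingers":55,"travel":[-0.1,0,4],"roll":0},
    {"fingers":45,"travel":[-0.1,0.1,8],"roll":0},
    {"fingers":45,"travel":[-0.1,0.1,9.8],"roll":0},
    {"fingers":45,"travel":[-0.1,0.1,9.8],"roll":0},
    {"fingers":3,"travel":[-0.1,0.1,9.8],"roll":0},
    {"fingers":3,"travel":[-0.1,0.1,9.8],"roll":0},
    {"fingers":3,"travel":[-0.1,0.1,9.8],"roll":0},
    {"fingers":3,"travel":[-0.1,0.1,9.8],"roll":0},
    {"fingers":3,"travel":[-0.1,0.1,9.8],"roll":0},
    {"fingers":3,"travel":[-0.1,0.1,9.8],"roll":0},
  ],
)

```text
time_s: 33.3
tcp_pos: [0.5901, 0.3497, -0.006]
ee_rot: [[0.975, -0.222, 0.002], [-0.222, -0.975, 0.001], [0.002, -0.002, -1.0]]
wrist_force: [-2.0, -0.1, 5.0]
gripper_width: 0.153
```

>>> arm_command(
  rows=[
    {"fingers":3,"travel":[0,0,0],"roll":0},
    {"fingers":3,"travel":[0,0,0],"roll":0},
    {"fingers":3,"travel":[0,0,-4],"roll":0},
    {"fingers":3,"travel":[0,0,-8],"roll":0},
    {"fingers":3,"travel":[0,0,-10],"roll":0},
    {"fingers":3,"travel":[0,0,-10],"roll":0},
    {"fingers":3,"travel":[0,0,-10],"roll":0},
  ],
)

```text
time_s: 34.0
tcp_pos: [0.5885, 0.3485, 0.0914]
ee_rot: [[0.975, -0.223, -0.002], [-0.223, -0.975, -0.001], [-0.002, 0.001, -1.0]]
wrist_force: [-1.0, 0.1, -1.4]
gripper_width: 0.155
```

```bash
python3 -c "
from plan import *
plan([(*g2w(-42,-28),90,-3.2),(*g2w(-42,-28),10,-3.2)])"
```

```text
[-0.79, 40.31, 0.19] roll -9.7 | rows 9
[-0.77, 40.3, 8.19] roll -9.7 | rows 9
t 34.0 tcp [588.5, 348.5, 91.4] yaw -12.9 w 13.5 F [-1.0, 0.1, -1.4]
```

>>> arm_command(
  rows=[
    {"fingers":3,"travel":[-3,1,-2],"roll":-1},
    {"fingers":3,"travel":[-6,5,-2],"roll":-2},
    {"fingers":3,"travel":[-8,9.5,-2],"roll":-4},
    {"fingers":3,"travel":[-8.5,14,-2],"roll":-6},
    {"fingers":3,"travel":[-8,19,-2],"roll":-8},
    {"fingers":3,"travel":[-6,23.5,-2],"roll":-9.7},
    {"fingers":3,"travel":[-4,28,-2],"roll":-9.7},
    {"fingers":3,"travel":[-2.5,32.5,-2],"roll":-9.7},
    {"fingers":3,"travel":[-0.8,36.5,-1],"roll":-9.7},
    {"fingers":3,"travel":[-0.8,40.3,0],"roll":-9.7},
  ],
)

```text
time_s: 35.0
tcp_pos: [0.4918, -0.0443, 0.0906]
ee_rot: [[0.998, -0.056, -0.002], [-0.056, -0.998, -0.001], [-0.002, 0.001, -1.0]]
wrist_force: [0.3, -1.2, -1.3]
gripper_width: 0.159
```

>>> arm_command(
  rows=[
    {"fingers":3,"travel":[0,0,0],"roll":0},
    {"fingers":3,"travel":[0,0,4],"roll":0},
    {"fingers":3,"travel":[0,0,7.5],"roll":0},
    {"fingers":3,"travel":[0,0,7.5],"roll":0},
    {"fingers":3,"travel":[0,0,7.5],"roll":0},
  ],
)

```text
time_s: 35.5
tcp_pos: [0.4913, -0.0421, 0.0169]
ee_rot: [[0.999, -0.054, -0.003], [-0.054, -0.999, -0.001], [-0.003, 0.001, -1.0]]
wrist_force: [0.3, 1.0, -0.6]
gripper_width: 0.157
```

```bash
python3 -c "
from plan import *
plan([(*g2w(-42,-28),7,-3.2)])"
```

```text
[-0.04, 0.05, 0.99] roll 0.1 | rows 1
t 35.5 tcp [491.3, -42.1, 16.9] yaw -3.1 w 13.7 F [0.3, 1.0, -0.6]
```

>>> arm_command(
  rows=[
    {"fingers":3,"travel":[0,0.1,0.5],"roll":0},
    {"fingers":3,"travel":[0,0.1,1.0],"roll":0},
    {"fingers":3,"travel":[0,0.1,1.0],"roll":0},
    {"fingers":42,"travel":[0,0.1,1.0],"roll":0},
    {"fingers":42,"travel":[0,0.1,1.0],"roll":0},
    {"fingers":42,"travel":[0,0.1,1.0],"roll":0},
    {"fingers":42,"travel":[0,0.1,1.0],"roll":0},
    {"fingers":42,"travel":[0,0.1,1.0],"roll":0},
  ],
)

```text
time_s: 36.3
tcp_pos: [0.492, -0.0431, 0.0078]
ee_rot: [[0.998, -0.055, 0.0], [-0.055, -0.998, 0.0], [0.0, -0.0, -1.0]]
wrist_force: [-0.3, -0.9, -0.4]
gripper_width: 0.41
```

>>> arm_command(
  rows=[
    {"fingers":42,"travel":[0,0,-3],"roll":0},
    {"fingers":42,"travel":[0,0,-5],"roll":0},
    {"fingers":0,"travel":[-3,0,-5],"roll":0},
    {"fingers":0,"travel":[-6,0,-5],"roll":0},
    {"fingers":0,"travel":[-8.2,0,-5],"roll":0},
    {"fingers":0,"travel":[-8.2,0,-5],"roll":0},
    {"fingers":0,"travel":[-8.2,0,-3],"roll":0},
    {"fingers":0,"travel":[-8.2,0,-1],"roll":0},
    {"fingers":0,"travel":[-8.2,0,1.1],"roll":0},
    {"fingers":0,"travel":[-8.2,0,1.1],"roll":0},
  ],
)

```text
time_s: 37.3
tcp_pos: [0.4089, -0.039, -0.0052]
ee_rot: [[0.998, -0.056, -0.005], [-0.056, -0.998, -0.001], [-0.005, 0.002, -1.0]]
wrist_force: [0.4, -0.6, -0.0]
gripper_width: 0.004
```

```bash
python3 chk.py; python3 -c "
from plan import *
plan([(*g2w(-47,-28),-5,-3.2)])"
```

```text
t 37.4 tcp [409.9, -38.8, -4.0] yaw -3.2 w 0.2 F [-0.4, 0.4, 0.2]
gauge ctr -43.5 71.3 lead -13.3 [60.5, 15.6] ang -12.0 0.0322
gauge ctr -28.7 27.4 lead -13.3 [30.7, 18.6] ang 0.2 0.0325
gauge ctr -57.7 -28.4 lead -13.4 [88.6, 15.1] ang 0.1 0.0325
gauge ctr -39.3 -84.7 lead -12.8 [53.0, 24.9] ang 0.1 0.0326
[7.6, -0.06, 0.08] roll 0.0 | rows 2
t 37.4 tcp [409.9, -38.8, -4.0] yaw -3.2 w 0.2 F [-0.4, 0.4, 0.2]
```

>>> arm_command(
  rows=[
    {"fingers":0,"travel":[1,0,0],"roll":0},
    {"fingers":0,"travel":[2,0,0],"roll":0},
    {"fingers":0,"travel":[3,0,0],"roll":0},
    {"fingers":0,"travel":[4,-0.05,0],"roll":0},
    {"fingers":0,"travel":[5,-0.05,0],"roll":0},
    {"fingers":0,"travel":[6,-0.05,0],"roll":0},
    {"fingers":0,"travel":[6.8,-0.05,0],"roll":0},
    {"fingers":0,"travel":[7.3,-0.05,0],"roll":0},
    {"fingers":0,"travel":[7.6,-0.05,0],"roll":0},
    {"fingers":0,"travel":[7.6,-0.05,0],"roll":0},
  ],
)

```text
time_s: 38.35
tcp_pos: [0.4852, -0.0425, -0.0036]
ee_rot: [[0.998, -0.056, -0.002], [-0.056, -0.998, -0.0], [-0.002, 0.0, -1.0]]
wrist_force: [-2.2, -0.4, 1.3]
gripper_width: 0.005
```

>>> arm_command(
  rows=[
    {"fingers":0,"travel":[0.2,0,0],"roll":0},
    {"fingers":0,"travel":[0.2,0,0],"roll":0},
  ],
)

```text
time_s: 38.55
tcp_pos: [0.4856, -0.0427, -0.0036]
ee_rot: [[0.998, -0.056, -0.004], [-0.056, -0.998, -0.001], [-0.004, 0.001, -1.0]]
wrist_force: [-5.3, 0.1, 3.8]
gripper_width: 0.002
```

```bash
python3 chk.py
```

```text
t 38.6 tcp [485.6, -42.7, -3.7] yaw -3.2 w 0.8 F [-4.8, -0.3, 3.3]
gauge ctr 50.5 27.3 lead 64.4 [27.8, 18.6] ang -0.1 0.0326
gauge ctr 50.1 -28.6 lead 64.0 [27.9, 15.0] ang 0.1 0.0326
gauge ctr 45.0 -84.4 lead 57.3 [24.7, 18.3] ang 90.1 0.0326
gauge ctr -14.7 82.1 lead 22.7 [74.8, 27.3] ang -1.3 0.0324
gauge ctr -10.7 27.3 lead 22.5 [66.5, 18.5] ang -0.1 0.0325
gauge ctr -14.4 -29.1 lead 22.1 [73.0, 18.2] ang -0.2 0.0325
gauge ctr -13.0 -84.7 lead 21.7 [69.4, 25.0] ang 0.2 0.0325
```

View pics/w8.png

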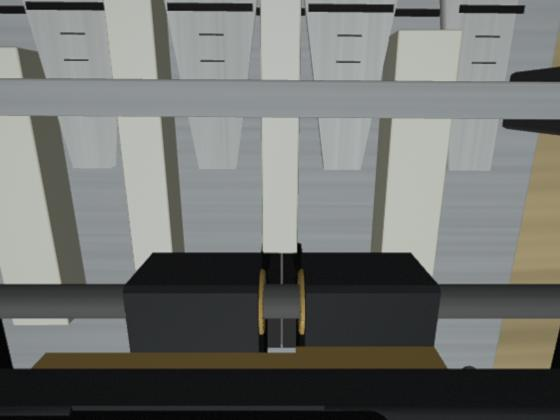

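All four stones are in, with b and c past the wear line (row 8) and a and d short of it. Now I'm gripping c (lane 2) near its tail and pulling it back out.

>>> arm_command(
  rows=[
    {"fingers":0,"travel":[-1,0,0],"roll":0},
    {"fingers":20,"travel":[-1,0,-4],"roll":0},
    {"fingers":42,"travel":[-1,0,-6],"roll":0},
    {"fingers":42,"travel":[1,0,-6],"roll":0},
    {"fingers":42,"travel":[1.9,0,-6],"roll":0},
    {"fingers":42,"travel":[1.9,0,-6],"roll":0},
    {"fingers":42,"travel":[1.9,0,-6],"roll":0},
    {"fingers":42,"travel":[1.9,0,-6],"roll":0},
  ],
)

```text
time_s: 39.4
tcp_pos: [0.5058, -0.0435, 0.0559]
ee_rot: [[0.998, -0.055, -0.002], [-0.055, -0.998, -0.0], [-0.002, 0.0, -1.0]]
wrist_force: [-0.7, 0.5, 0.1]
gripper_width: 0.409
```

```bash
python3 chk.py; python3 -c "
from plan import *
plan([(*g2w(-27,-28),8,-3.2)])"
```

```text
t 39.5 tcp [506.0, -43.5, 56.1] yaw -3.2 w 36.2 F [-0.5, 0.1, 0.7]
gauge ctr 59.2 -28.8 lead 84.1 [49.8, 14.8] ang -0.6 0.0325
gauge ctr 55.1 27.2 lead 75.9 [41.6, 18.2] ang -0.3 0.0325
gauge ctr 43.6 -84.5 lead 55.8 [24.5, 20.0] ang 90.1 0.0325
gauge ctr 41.3 83.2 lead 55.0 [27.4, 13.0] ang 89.7 0.0324
gauge ctr -10.4 82.9 lead 20.8 [62.4, 27.5] ang 0.8 0.0324
gauge ctr -11.6 27.3 lead 20.1 [63.5, 18.2] ang -0.4 0.0324
gauge ctr -7.7 -28.5 lead 20.2 [55.9, 15.0] ang -0.2 0.0325
gauge ctr -21.1 -84.8 lead 19.7 [81.6, 24.4] ang 0.3 0.0325
[-0.01, -0.01, 4.81] roll 0.0 | rows 1
t 39.5 tcp [506.0, -43.5, 56.1] yaw -3.2 w 36.2 F [-0.5, 0.1, 0.7]
```

All four leading ends measure 84.1, 75.9, 53.6 and 47.8 mm, matching the expected stops.

>>> arm_command(
  rows=[
    {"fingers":42,"travel":[0,0,2.5],"roll":0},
    {"fingers":42,"travel":[0,0,4.7],"roll":0},
    {"fingers":42,"travel":[0,0,4.7],"roll":0},
    {"fingers":3,"travel":[0,0,4.7],"roll":0},
    {"fingers":3,"travel":[0,0,4.7],"roll":0},
    {"fingers":3,"travel":[0,0,4.7],"roll":0},
    {"fingers":3,"travel":[0,0,4.7],"roll":0},
    {"fingers":3,"travel":[0,0,4.7],"roll":0},
    {"fingers":3,"travel":[0,0,4.7],"roll":0},
    {"fingers":3,"travel":[0,0,4.7],"roll":0},
  ],
)

```text
time_s: 40.45
tcp_pos: [0.5069, -0.0434, 0.0098]
ee_rot: [[0.998, -0.055, 0.0], [-0.055, -0.998, 0.0], [0.0, -0.0, -1.0]]
wrist_force: [-0.5, 0.6, 0.9]
gripper_width: 0.035
```

>>> arm_command(
  rows=[
    {"fingers":3,"travel":[-0.5,0,-0.1],"roll":0},
    {"fingers":3,"travel":[-1.5,0,-0.1],"roll":0},
    {"fingers":3,"travel":[-3,0,-0.1],"roll":0},
    {"fingers":3,"travel":[-5,0,-0.1],"roll":0},
    {"fingers":3,"travel":[-7,0,-0.1],"roll":0},
    {"fingers":3,"travel":[-9,0,-0.2],"roll":0},
    {"fingers":3,"travel":[-9,0,-2],"roll":0},
    {"fingers":3,"travel":[-9,0,-5],"roll":0},
    {"fingers":3,"travel":[-9,0,-8],"roll":0},
    {"fingers":3,"travel":[-9,0,-8],"roll":0},
  ],
)

```text
time_s: 41.45
tcp_pos: [0.4192, -0.0379, 0.0932]
ee_rot: [[0.998, -0.054, 0.009], [-0.054, -0.999, 0.002], [0.008, -0.002, -1.0]]
wrist_force: [0.1, 0.5, -0.2]
gripper_width: 0.029
```

>>> arm_command(
  rows=[
    {"fingers":3,"travel":[0,0,-4],"roll":0},
    {"fingers":3,"travel":[0,0,-8],"roll":0},
    {"fingers":3,"travel":[0,0,-10],"roll":0},
    {"fingers":3,"travel":[0,0,-10],"roll":0},
    {"fingers":3,"travel":[0,0,-10],"roll":0},
  ],
)

```text
time_s: 41.95
tcp_pos: [0.4159, -0.0384, 0.1887]
ee_rot: [[0.998, -0.056, -0.001], [-0.056, -0.998, 0.0], [-0.001, -0.0, -1.0]]
wrist_force: [-0.4, 0.1, -0.3]
gripper_width: 0.027
```

```bash
python3 -c "
from plan import *
import stones
k,p,d=shot('wrist','w10.png'); print(*stones.stones(k,d,.1,.26,(.4,.7,-.2,.2)),sep='\n')
print(*stones.stones(k,d,.028,.036,(.35,.7,-.2,.2)),sep='\n')
plan([(420,-367,190,-2.2)])"
```

```text
([425.7, -35.5], [10.7, 4.3], 47.7, np.float64(0.2341), 746)
([425.3, -43.9], [10.5, 4.3], -54.1, np.float64(0.2342), 745)
([550.3, 125.9], [48.2, 18.7], -66.2, np.float64(0.0321), 202)
([516.7, 66.9], [98.5, 27.2], -2.6, np.float64(0.0324), 3653)
([527.6, 10.6], [69.7, 17.9], -3.3, np.float64(0.0325), 1789)
([528.0, -45.4], [61.6, 14.6], -3.5, np.float64(0.0326), 1326)
([509.9, -100.8], [90.7, 24.5], -2.9, np.float64(0.0325), 3066)
[2.27, 32.77, -0.19] roll -1.0 | rows 7
t 42.0 tcp [415.5, -38.6, 188.1] yaw -3.2 w 2.9 F [0.1, 0.0, -0.8]
```

View pics/w10.png

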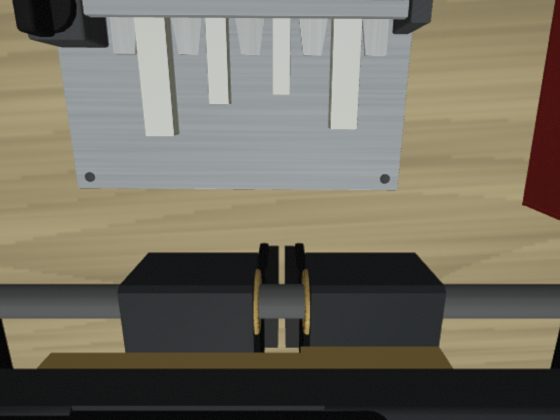

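The grasp missed: the stone is still in lane 2 at (281,55), because the fingers passed over it with the tips at TCP+24 mm. Repeat, lower.

```bash
python3 -c "
from plan import *
plan([(*g2w(-27,-28),60,-3.2),(*g2w(-27,-28),-5,-3.2)])"
```

```text
[9.08, -0.02, 12.78] roll 0.0 | rows 4
[9.1, -0.02, 19.28] roll 0.0 | rows 5
t 42.0 tcp [415.5, -38.6, 188.1] yaw -3.2 w 2.9 F [0.1, 0.0, -0.8]
```

>>> arm_command(
  rows=[
    {"fingers":42,"travel":[3,0,4],"roll":0},
    {"fingers":42,"travel":[6,0,8],"roll":0},
    {"fingers":42,"travel":[9,0,12],"roll":0},
    {"fingers":42,"travel":[9,0,13],"roll":0},
    {"fingers":42,"travel":[9,0,13],"roll":0},
    {"fingers":42,"travel":[9,0,15],"roll":0},
    {"fingers":42,"travel":[9,0,17],"roll":0},
    {"fingers":42,"travel":[9,0,18.5],"roll":0},
    {"fingers":42,"travel":[9,0,19.2],"roll":0},
    {"fingers":42,"travel":[9,0,19.2],"roll":0},
  ],
)

```text
time_s: 43.0
tcp_pos: [0.5063, -0.0434, -0.0018]
ee_rot: [[0.998, -0.055, -0.0], [-0.055, -0.998, -0.0], [-0.0, 0.0, -1.0]]
wrist_force: [-0.1, -0.0, 0.1]
gripper_width: 0.419
```

>>> arm_command(
  rows=[
    {"fingers":3,"travel":[0,0,0],"roll":0},
    {"fingers":3,"travel":[0,0,0],"roll":0},
    {"fingers":3,"travel":[0,0,0],"roll":0},
    {"fingers":3,"travel":[0,0,0],"roll":0},
    {"fingers":3,"travel":[0,0,0],"roll":0},
    {"fingers":3,"travel":[0,0,0],"roll":0},
    {"fingers":3,"travel":[0,0,0],"roll":0},
  ],
)

```text
time_s: 43.7
tcp_pos: [0.5073, -0.0433, -0.0017]
ee_rot: [[0.998, -0.055, 0.001], [-0.055, -0.998, 0.0], [0.001, -0.0, -1.0]]
wrist_force: [-1.1, 0.4, 6.2]
gripper_width: 0.169
```

>>> arm_command(
  rows=[
    {"fingers":3,"travel":[-0.5,0,-0.3],"roll":0},
    {"fingers":3,"travel":[-1.5,0,-0.3],"roll":0},
    {"fingers":3,"travel":[-3,0,-0.3],"roll":0},
    {"fingers":3,"travel":[-5,0,-0.3],"roll":0},
    {"fingers":3,"travel":[-7,0,-0.3],"roll":0},
    {"fingers":3,"travel":[-9,0,-0.4],"roll":0},
    {"fingers":3,"travel":[-9,0,-2],"roll":0},
    {"fingers":3,"travel":[-9,0,-5],"roll":0},
    {"fingers":3,"travel":[-9,0,-8],"roll":0},
    {"fingers":3,"travel":[-9,0,-8],"roll":0},
  ],
)

```text
time_s: 44.7
tcp_pos: [0.4189, -0.0379, 0.0807]
ee_rot: [[0.998, -0.054, 0.008], [-0.054, -0.999, 0.002], [0.008, -0.002, -1.0]]
wrist_force: [0.6, -0.1, -1.4]
gripper_width: 0.163
```

>>> arm_command(
  rows=[
    {"fingers":3,"travel":[0,0,-4],"roll":0},
    {"fingers":3,"travel":[0,0,-8],"roll":0},
    {"fingers":3,"travel":[0,0,-10.5],"roll":0},
    {"fingers":3,"travel":[0,0,-10.5],"roll":0},
    {"fingers":3,"travel":[0,0,-10.5],"roll":0},
  ],
)

```text
time_s: 45.2
tcp_pos: [0.4155, -0.0384, 0.1812]
ee_rot: [[0.998, -0.056, -0.002], [-0.056, -0.998, 0.0], [-0.002, -0.0, -1.0]]
wrist_force: [-0.7, 0.1, -2.4]
gripper_width: 0.167
```

```bash
python3 -c "
from plan import *
import stones
k,p,d=shot('wrist'); print(*stones.stones(k,d,.1,.26,(.4,.7,-.2,.2)),sep='\n')
print(*stones.stones(k,d,.028,.036,(.35,.7,-.2,.2)),sep='\n')
P=cloud(k,d);t=sense()['tcp_pos']
m=(d>0)&(p.min(-1)>120)&(P[...,2]>.12); q=P[m]*1000; print(len(q),np.percentile(q,[1,50,99],axis=0).round().tolist())
plan([(420,-367,195,-2.2)])"
```

```text
([467.1, -46.4], [115.1, 35.5], -9.3, np.float64(0.2151), 11984)
([412.9, -29.3], [14.2, 5.0], -3.3, np.float64(0.2549), 484)
([412.7, -48.7], [15.4, 4.9], -3.1, np.float64(0.2548), 484)
([550.6, 125.8], [49.0, 19.0], -65.9, np.float64(0.0317), 223)
([516.6, 66.9], [98.3, 26.9], -2.9, np.float64(0.0324), 3816)
([527.3, 10.6], [70.0, 17.9], -3.4, np.float64(0.0325), 1897)
([509.9, -100.7], [90.8, 24.3], -3.0, np.float64(0.0326), 3217)
10073 [[412.0, -52.0, 213.0], [476.0, -42.0, 215.0], [524.0, -33.0, 217.0]]
[2.31, 32.76, -1.43] roll -1.0 | rows 7
t 45.2 tcp [415.1, -38.6, 180.6] yaw -3.2 w 14.9 F [0.0, 0.2, -1.1]
```

Stone c is held level, its underside about 14 mm above the TCP. Carry it to the bin.

>>> arm_command(
  rows=[
    {"fingers":3,"travel":[0.3,4,0],"roll":0},
    {"fingers":3,"travel":[0.6,8,0],"roll":0},
    {"fingers":3,"travel":[0.9,12,0],"roll":0},
    {"fingers":3,"travel":[1.2,16,0],"roll":-1},
    {"fingers":3,"travel":[1.5,20,0],"roll":-1},
    {"fingers":3,"travel":[1.8,24,0],"roll":-1},
    {"fingers":3,"travel":[2.1,28,0],"roll":-1},
    {"fingers":3,"travel":[2.3,31,0],"roll":-1},
    {"fingers":3,"travel":[2.3,32.8,0],"roll":-1},
    {"fingers":3,"travel":[2.3,32.8,0],"roll":-1},
  ],
)

```text
time_s: 46.25
tcp_pos: [0.4203, -0.3684, 0.1791]
ee_rot: [[0.999, -0.041, -0.005], [-0.041, -0.999, 0.003], [-0.005, -0.003, -1.0]]
wrist_force: [0.3, 0.1, -1.3]
gripper_width: 0.173
```

>>> arm_command(
  rows=[
    {"fingers":3,"travel":[0,0,0],"roll":0},
    {"fingers":3,"travel":[0,0,0],"roll":0},
  ],
)

```text
time_s: 46.45
tcp_pos: [0.4213, -0.3661, 0.1814]
ee_rot: [[0.999, -0.037, -0.002], [-0.037, -0.999, 0.001], [-0.002, -0.001, -1.0]]
wrist_force: [0.6, -1.1, -0.9]
gripper_width: 0.164
```

```bash
python3 -c "
from plan import *
import stones
k,p,d=shot('wrist','w11.png'); 
P=cloud(k,d)
m=(d>0)&(p.min(-1)>120)&(P[...,2]>.17); q=P[m]*1000; print(len(q),np.percentile(q,[1,50,99],axis=0).round().tolist())
m=(d>0)&(P[...,2]>.135)&(P[...,2]<.16)&(P[...,1]<-.2);q=P[m]*1000; print(len(q),np.percentile(q,[1,50,99],axis=0).round().tolist())
plan([(420,-367,148,-2.2)])"
```

```text
10090 [[418.0, -378.0, 213.0], [482.0, -369.0, 215.0], [530.0, -360.0, 217.0]]
57105 [[405.0, -444.0, 147.0], [486.0, -374.0, 148.0], [548.0, -293.0, 156.0]]
[-0.15, 0.1, 3.39] roll 0.1 | rows 1
t 46.5 tcp [421.6, -366.1, 181.9] yaw -2.1 w 14.5 F [-0.0, -0.2, -0.1]
```

View pics/w11.png

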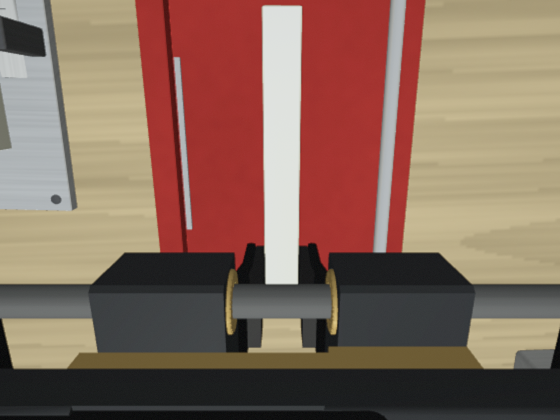

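The stone is centred over the flap; the hinge rod is on the right (390,110) and the free edge on the left. Release slightly toward the free side.

>>> arm_command(
  rows=[
    {"fingers":3,"travel":[0,-1,1.5],"roll":0},
    {"fingers":3,"travel":[0,-1,3.2],"roll":0},
    {"fingers":3,"travel":[0,-1,3.2],"roll":0},
    {"fingers":60,"travel":[0,-1,3.2],"roll":0},
    {"fingers":60,"travel":[0,-1,3.2],"roll":0},
    {"fingers":60,"travel":[0,-1,3.2],"roll":0},
    {"fingers":60,"travel":[0,-1,3.2],"roll":0},
    {"fingers":60,"travel":[0,-1,1],"roll":0},
    {"fingers":60,"travel":[0,-1,-2],"roll":0},
    {"fingers":60,"travel":[0,-1,-2],"roll":0},
  ],
)

```text
time_s: 47.5
tcp_pos: [0.4247, -0.3591, 0.2076]
ee_rot: [[0.999, -0.037, 0.008], [-0.037, -0.999, -0.006], [0.008, 0.005, -1.0]]
wrist_force: [-0.2, 0.6, 1.2]
gripper_width: 0.591
```

```bash
python3 -c "
from plan import *
k,p,d=shot('wrist','w12.png'); 
P=cloud(k,d)
m=(d>0)&(p.min(-1)>150)&(P[...,2]>.1)&(P[...,2]<.19); q=P[m]*1000; print('white',len(q),np.percentile(q,[1,50,99],axis=0).round().tolist() if len(q) else '')
m=(d>0)&(abs(P[...,0]-.48)<.05)&(abs(P[...,1]+.367)<.05);q=P[m]*1000; print('flap z',np.percentile(q[:,2],[1,10,50,90,99]).round())
plan([(*g2w(-35,28),100,-3.2),(*g2w(-35,28),60,-3.2),(*g2w(-35,28),-4,-3.2)])"
```

```text
white 3636 [[387.0, -435.0, 149.0], [478.0, -429.0, 155.0], [550.0, -309.0, 157.0]]
flap z [147. 148. 325. 343. 346.]
[6.27, -37.39, 10.47] roll 1.0 | rows 8
[6.25, -37.4, 14.47] roll 1.0 | rows 9
[6.21, -37.42, 20.87] roll 1.0 | rows 9
t 47.5 tcp [423.6, -358.1, 205.3] yaw -2.2 w 51.5 F [-0.3, 0.0, -0.5]
```

Dropped in: the flap is shut and no stone shows on top. Next, stone b in lane 3.

>>> arm_command(
  rows=[
    {"fingers":60,"travel":[0.5,-4,0],"roll":0},
    {"fingers":60,"travel":[1,-8.5,0],"roll":0},
    {"fingers":60,"travel":[2,-13,0],"roll":0},
    {"fingers":55,"travel":[3,-17.5,1],"roll":0},
    {"fingers":50,"travel":[4,-22,3],"roll":1},
    {"fingers":45,"travel":[5,-26,6],"roll":1},
    {"fingers":45,"travel":[6,-30,8],"roll":1},
    {"fingers":45,"travel":[6.2,-34,10],"roll":1},
    {"fingers":45,"travel":[6.2,-37.4,12],"roll":1},
    {"fingers":45,"travel":[6.2,-37.4,13],"roll":1},
  ],
)

```text
time_s: 48.55
tcp_pos: [0.4974, 0.0169, 0.0704]
ee_rot: [[0.999, -0.051, -0.003], [-0.051, -0.999, -0.001], [-0.003, 0.001, -1.0]]
wrist_force: [-0.8, -0.5, 0.8]
gripper_width: 0.454
```

>>> arm_command(
  rows=[
    {"fingers":45,"travel":[0,0,0],"roll":0},
    {"fingers":45,"travel":[0,0,0],"roll":0},
  ],
)

```text
time_s: 48.75
tcp_pos: [0.4982, 0.0136, 0.0726]
ee_rot: [[0.998, -0.056, -0.001], [-0.056, -0.998, -0.0], [-0.001, 0.0, -1.0]]
wrist_force: [0.1, 0.2, 0.6]
gripper_width: 0.449
```

```bash
python3 chk.py; python3 -c "
from plan import *
plan([(*g2w(-35,27.5),-2,-3.2)])"
```

```text
t 48.8 tcp [498.6, 13.4, 73.1] yaw -3.2 w 39.3 F [-0.5, -0.2, -0.2]
gauge ctr 55.6 27.3 lead 75.8 [40.5, 17.3] ang 0.7 0.0326
gauge ctr 44.4 -84.4 lead 56.8 [24.9, 19.1] ang 90.0 0.0325
gauge ctr 41.9 83.3 lead 55.0 [26.2, 11.8] ang 90.0 0.0325
gauge ctr -24.7 83.0 lead 22.1 [93.6, 26.4] ang 0.2 0.0324
gauge ctr -11.1 27.4 lead 21.6 [65.4, 17.6] ang -0.4 0.0325
gauge ctr -18.7 -84.7 lead 21.1 [79.6, 25.2] ang 0.3 0.0325
[0.23, 0.09, 7.51] roll -0.0 | rows 2
t 48.8 tcp [498.6, 13.4, 73.1] yaw -3.2 w 39.3 F [-0.5, -0.2, -0.2]
```

>>> arm_command(
  rows=[
    {"fingers":45,"travel":[0.1,0.1,3],"roll":0},
    {"fingers":45,"travel":[0.1,0.1,6],"roll":0},
    {"fingers":45,"travel":[0.1,0.1,7.5],"roll":0},
    {"fingers":45,"travel":[0.1,0.1,7.5],"roll":0},
    {"fingers":5,"travel":[0.1,0.1,7.5],"roll":0},
    {"fingers":5,"travel":[0.1,0.1,7.5],"roll":0},
    {"fingers":5,"travel":[0.1,0.1,7.5],"roll":0},
    {"fingers":5,"travel":[0.1,0.1,7.5],"roll":0},
    {"fingers":5,"travel":[0.1,0.1,7.5],"roll":0},
    {"fingers":5,"travel":[0.1,0.1,7.5],"roll":0},
  ],
)

```text
time_s: 49.8
tcp_pos: [0.5, 0.0132, -0.0013]
ee_rot: [[0.999, -0.055, 0.002], [-0.055, -0.999, 0.0], [0.002, -0.0, -1.0]]
wrist_force: [-1.0, -0.8, 6.3]
gripper_width: 0.202
```

>>> arm_command(
  rows=[
    {"fingers":5,"travel":[0,0,0],"roll":0},
  ],
)

```text
time_s: 49.9
tcp_pos: [0.5, 0.0132, -0.0013]
ee_rot: [[0.999, -0.055, 0.002], [-0.055, -0.999, 0.0], [0.002, -0.0, -1.0]]
wrist_force: [-1.4, -0.9, 5.8]
gripper_width: 0.195
```

>>> arm_command(
  rows=[
    {"fingers":5,"travel":[-0.5,0,-0.3],"roll":0},
    {"fingers":5,"travel":[-1.5,0,-0.3],"roll":0},
    {"fingers":5,"travel":[-3,0,-0.3],"roll":0},
    {"fingers":5,"travel":[-5,0,-0.3],"roll":0},
    {"fingers":5,"travel":[-7,0,-0.3],"roll":0},
    {"fingers":5,"travel":[-8,0,-0.4],"roll":0},
    {"fingers":5,"travel":[-8,0,-2],"roll":0},
    {"fingers":5,"travel":[-8,0,-5],"roll":0},
    {"fingers":5,"travel":[-8,0,-9],"roll":0},
    {"fingers":5,"travel":[-8,0,-12],"roll":0},
  ],
)

```text
time_s: 50.9
tcp_pos: [0.4195, 0.0177, 0.1196]
ee_rot: [[0.999, -0.055, 0.002], [-0.055, -0.999, 0.0], [0.002, -0.001, -1.0]]
wrist_force: [0.1, 0.1, -1.6]
gripper_width: 0.198
```

>>> arm_command(
  rows=[
    {"fingers":5,"travel":[0,0,-4],"roll":0},
    {"fingers":5,"travel":[0,0,-6.5],"roll":0},
    {"fingers":5,"travel":[0,0,-6.5],"roll":0},
    {"fingers":5,"travel":[0,0,-6.5],"roll":0},
  ],
)

```text
time_s: 51.3
tcp_pos: [0.4186, 0.0176, 0.1822]
ee_rot: [[0.998, -0.056, -0.0], [-0.056, -0.998, 0.001], [-0.0, -0.001, -1.0]]
wrist_force: [-0.6, 0.5, -1.4]
gripper_width: 0.195
```

```bash
python3 -c "
from plan import *
k,p,d=shot('wrist')
P=cloud(k,d)
m=(d>0)&(p.min(-1)>120)&(P[...,2]>.17); q=P[m]*1000; print(len(q),np.percentile(q,[1,50,99],axis=0).round().tolist())
plan([(425,-357,180,-2.2)])"
```

```text
12030 [[415.0, 3.0, 214.0], [481.0, 14.0, 216.0], [529.0, 24.0, 217.0]]
[2.77, 37.34, 0.15] roll -1.0 | rows 8
t 51.4 tcp [418.1, 17.3, 181.4] yaw -3.2 w 17.3 F [0.3, -0.4, -1.6]
```

Held. To the bin.

>>> arm_command(
  rows=[
    {"fingers":5,"travel":[0.3,4.5,0],"roll":0},
    {"fingers":5,"travel":[0.6,9,0],"roll":0},
    {"fingers":5,"travel":[0.9,13.5,0],"roll":0},
    {"fingers":5,"travel":[1.2,18,0],"roll":-1},
    {"fingers":5,"travel":[1.5,22.5,0],"roll":-1},
    {"fingers":5,"travel":[1.8,27,0],"roll":-1},
    {"fingers":5,"travel":[2.1,31,0],"roll":-1},
    {"fingers":5,"travel":[2.5,35,0],"roll":-1},
    {"fingers":5,"travel":[2.6,37.3,0],"roll":-1},
    {"fingers":5,"travel":[2.6,37.3,0],"roll":-1},
  ],
)

```text
time_s: 52.35
tcp_pos: [0.4235, -0.3583, 0.1795]
ee_rot: [[0.999, -0.042, -0.005], [-0.042, -0.999, 0.002], [-0.005, -0.002, -1.0]]
wrist_force: [0.6, 0.2, -2.1]
gripper_width: 0.199
```

>>> arm_command(
  rows=[
    {"fingers":5,"travel":[0,0,0],"roll":0},
    {"fingers":5,"travel":[0,0,1.5],"roll":0},
    {"fingers":5,"travel":[0,0,3.2],"roll":0},
    {"fingers":5,"travel":[0,0,3.2],"roll":0},
    {"fingers":60,"travel":[0,0,3.2],"roll":0},
    {"fingers":60,"travel":[0,0,3.2],"roll":0},
    {"fingers":60,"travel":[0,0,3.2],"roll":0},
    {"fingers":60,"travel":[0,0,3.2],"roll":0},
    {"fingers":60,"travel":[0,0,0],"roll":0},
    {"fingers":60,"travel":[0,0,-2],"roll":0},
  ],
)

```text
time_s: 53.35
tcp_pos: [0.4253, -0.3569, 0.2046]
ee_rot: [[0.999, -0.038, 0.001], [-0.038, -0.999, -0.002], [0.001, 0.001, -1.0]]
wrist_force: [-0.3, -0.6, 0.9]
gripper_width: 0.585
```

>>> arm_command(
  rows=[
    {"fingers":60,"travel":[0,0,0],"roll":0},
    {"fingers":60,"travel":[0,0,0],"roll":0},
    {"fingers":60,"travel":[0,0,0],"roll":0},
  ],
)

```text
time_s: 53.65
tcp_pos: [0.4241, -0.3559, 0.2016]
ee_rot: [[0.999, -0.038, -0.002], [-0.038, -0.999, 0.001], [-0.002, -0.001, -1.0]]
wrist_force: [0.5, 0.2, 0.2]
gripper_width: 0.602
```

```bash
python3 -c "
from plan import *
k,p,d=shot('wrist','w13.png'); 
P=cloud(k,d)
m=(d>0)&(P[...,0]>.44)&(P[...,0]<.54)&(abs(P[...,1]+.367)<.05)&(P[...,2]<.25);q=P[m]*1000; print('flap z',np.percentile(q[:,2],[1,10,50,90,99]).round())
print(g2w(30,150)); plan([(*g2w(30,150),150,-3.2),(*g2w(30,150),60,-3.2)])
k,p,d=shot('scene'); a=p[90:310,180:480]; cv2.imwrite('pics/s14.png',cv2.resize(a[:,:,::-1],None,fx=2.5,fy=2.5))"
```

```text
flap z [146. 147. 148. 149. 150.]
(np.float64(572.626448674434), np.float64(131.09146947750224))
[13.0, -49.22, 5.18] roll 1.0 | rows 11
[13.02, -49.21, 14.18] roll 1.0 | rows 11
t 53.7 tcp [424.1, -355.9, 201.5] yaw -2.2 w 52.6 F [0.3, -0.3, 0.2]
```

View pics/s14.png

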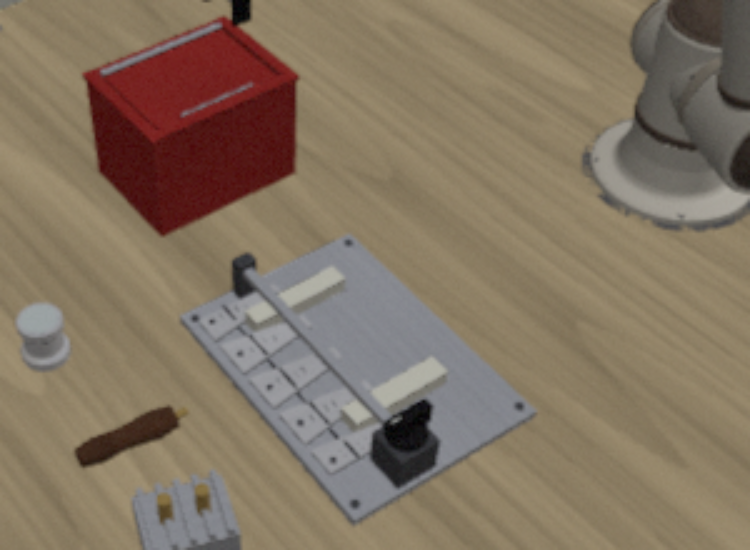

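The scene crop shows a shut, empty-topped bin at (195,75), stones a (410,385) and d (310,290) in the gauge, and the knob at (405,430). Go above the knob.

>>> arm_command(
  rows=[
    {"fingers":60,"travel":[1,-4.5,0],"roll":0},
    {"fingers":60,"travel":[2,-9,0],"roll":0},
    {"fingers":60,"travel":[3,-13.5,0],"roll":0},
    {"fingers":60,"travel":[4,-18,0],"roll":0},
    {"fingers":60,"travel":[5,-22.5,0],"roll":0},
    {"fingers":60,"travel":[6,-27,0],"roll":1},
    {"fingers":60,"travel":[8,-31.5,0],"roll":1},
    {"fingers":60,"travel":[10,-36,0],"roll":1},
    {"fingers":60,"travel":[11.5,-40.5,2],"roll":1},
    {"fingers":60,"travel":[12.5,-45,4],"roll":1},
  ],
)

```text
time_s: 54.75
tcp_pos: [0.5671, 0.0891, 0.1626]
ee_rot: [[0.998, -0.055, 0.001], [-0.055, -0.998, 0.0], [0.001, -0.0, -1.0]]
wrist_force: [0.9, 0.8, 0.6]
gripper_width: 0.602
```

>>> arm_command(
  rows=[
    {"fingers":60,"travel":[0.5,-4,2],"roll":0},
    {"fingers":60,"travel":[0.5,-4.2,4],"roll":0},
    {"fingers":60,"travel":[0.5,-4.2,4],"roll":0},
    {"fingers":60,"travel":[0.5,-4.2,4],"roll":0},
  ],
)

```text
time_s: 55.15
tcp_pos: [0.5734, 0.1283, 0.1229]
ee_rot: [[0.998, -0.055, -0.001], [-0.055, -0.998, -0.001], [-0.001, 0.001, -1.0]]
wrist_force: [-1.1, 0.2, 1.2]
gripper_width: 0.6
```

```bash
python3 -c "
from plan import *
k,p,d=shot('wrist','w15.png'); P=cloud(k,d)
m=(d>0)&(P[...,2]>.085)&(P[...,2]<.1)&(abs(P[...,0]-.57)<.05)&(abs(P[...,1]-.13)<.04)
q=(P[m]*1000).astype(np.float32); print(len(q),cv2.minAreaRect(q[:,:2].copy()),np.percentile(q,[1,50,99],axis=0).round().tolist())
plan([(*g2w(30,150),57,-3.2)])"
```

```text
1714 ((573.5300903320312, 130.35023498535156), (13.62921142578125, 49.428863525390625), 86.35653686523438) [[550.0, 123.0, 87.0], [576.0, 130.0, 94.0], [598.0, 138.0, 96.0]]
[-0.15, -0.28, 6.69] roll 0.0 | rows 2
t 55.2 tcp [574.0, 128.2, 124.0] yaw -3.2 w 52.4 F [0.0, -0.1, 1.1]
```

View pics/w15.png

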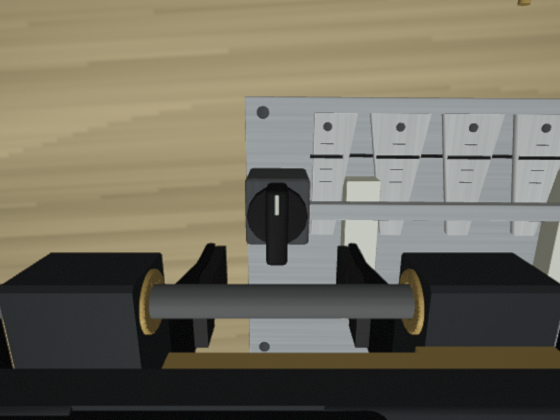

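The view shows the grip bar at (277,225) along the gauge's x axis, between the open fingers. Descend and grip.

>>> arm_command(
  rows=[
    {"fingers":55,"travel":[0,-0.2,3],"roll":0},
    {"fingers":55,"travel":[0,-0.2,5],"roll":0},
    {"fingers":55,"travel":[0,-0.2,6.2],"roll":0},
    {"fingers":55,"travel":[0,-0.2,6.7],"roll":0},
    {"fingers":55,"travel":[0,-0.2,6.7],"roll":0},
  ],
)

```text
time_s: 55.7
tcp_pos: [0.5741, 0.1303, 0.0568]
ee_rot: [[0.998, -0.056, 0.001], [-0.056, -0.998, 0.0], [0.001, -0.0, -1.0]]
wrist_force: [0.4, -0.4, -1.1]
gripper_width: 0.553
```

>>> arm_command(
  rows=[
    {"fingers":5,"travel":[0,0,0],"roll":0},
    {"fingers":5,"travel":[0,0,0],"roll":0},
    {"fingers":5,"travel":[0,0,0],"roll":0},
    {"fingers":5,"travel":[0,0,0],"roll":0},
    {"fingers":5,"travel":[0,0,0],"roll":0},
    {"fingers":5,"travel":[0,0,0],"roll":0},
    {"fingers":5,"travel":[0,0,0],"roll":0},
    {"fingers":5,"travel":[0,0,0],"roll":0},
    {"fingers":5,"travel":[0,0,0],"roll":0},
  ],
)

```text
time_s: 56.6
tcp_pos: [0.5739, 0.1312, 0.0566]
ee_rot: [[0.998, -0.055, 0.001], [-0.055, -0.998, 0.001], [0.001, -0.001, -1.0]]
wrist_force: [-0.9, 3.8, 1.6]
gripper_width: 0.155
```

>>> arm_command(
  rows=[
    {"fingers":5,"travel":[0,0,0],"roll":7},
    {"fingers":5,"travel":[0,0,0],"roll":14},
    {"fingers":5,"travel":[0,0,0],"roll":21},
    {"fingers":5,"travel":[0,0,0],"roll":28},
    {"fingers":5,"travel":[0,0,0],"roll":35},
    {"fingers":5,"travel":[0,0,0],"roll":42},
    {"fingers":5,"travel":[0,0,0],"roll":49},
    {"fingers":5,"travel":[0,0,0],"roll":56},
    {"fingers":5,"travel":[0,0,0],"roll":63},
    {"fingers":5,"travel":[0,0,0],"roll":67},
  ],
)

```text
time_s: 57.6
tcp_pos: [0.5744, 0.1291, 0.0565]
ee_rot: [[0.35, -0.937, 0.0], [-0.937, -0.35, -0.005], [0.005, 0.001, -1.0]]
wrist_force: [1.6, -4.0, -0.2]
gripper_width: 0.292
```

>>> arm_command(
  rows=[
    {"fingers":5,"travel":[0,0,0],"roll":0},
    {"fingers":5,"travel":[0,0,0],"roll":0},
    {"fingers":60,"travel":[0,0,0],"roll":0},
    {"fingers":60,"travel":[0,0,0],"roll":0},
    {"fingers":60,"travel":[0,0,0],"roll":0},
    {"fingers":60,"travel":[0,0,0],"roll":0},
    {"fingers":60,"travel":[0,0,0],"roll":0},
    {"fingers":60,"travel":[0,0,0],"roll":0},
  ],
)

```text
time_s: 58.4
tcp_pos: [0.5735, 0.1304, 0.0562]
ee_rot: [[0.336, -0.942, -0.001], [-0.942, -0.336, 0.001], [-0.001, 0.001, -1.0]]
wrist_force: [-0.5, -1.1, -0.2]
gripper_width: 0.59
```

>>> arm_command(
  rows=[
    {"fingers":60,"travel":[0,0,-4],"roll":0},
    {"fingers":60,"travel":[0,0,-8],"roll":0},
    {"fingers":60,"travel":[0,0,-12],"roll":0},
    {"fingers":60,"travel":[-4,0,-15],"roll":0},
    {"fingers":60,"travel":[-8,0,-17],"roll":0},
    {"fingers":60,"travel":[-8,0,-17],"roll":0},
    {"fingers":60,"travel":[-8,0,-17],"roll":0},
  ],
)

```text
time_s: 59.1
tcp_pos: [0.5462, 0.2073, 0.227]
ee_rot: [[0.34, -0.941, 0.001], [-0.941, -0.34, 0.002], [-0.002, -0.002, -1.0]]
wrist_force: [0.6, 0.2, -0.3]
gripper_width: 0.601
```

```bash
python3 chk.py; python3 -c "
from plan import *
for n in ['scene','wrist']:
    k,p,d=shot(n,'f_'+n+'.png'); P=cloud(k,d)
    m=(d>0)&(P[...,2]>.085)&(P[...,2]<.1)&(abs(P[...,0]-.573)<.04)&(abs(P[...,1]-.13)<.04)
    q=(P[m]*1000).astype(np.float32)
    if len(q)>20: print(n,len(q),cv2.minAreaRect(q[:,:2].copy()))
    m=(d>0)&(P[...,2]>.037)&(P[...,2]<.062)&(abs(P[...,0]-.563)<.015)&(P[...,1]>-.12)&(P[...,1]<.08)
    print('bar top',np.median(P[m][:,2]) if m.sum() else None)
k,p,d=shot('scene'); a=p[90:350,180:480]; cv2.imwrite('pics/s16.png',cv2.resize(a[:,:,::-1],None,fx=2.3,fy=2.3))"
```

```text
t 59.1 tcp [546.1, 206.3, 226.0] yaw -70.2 w 52.2 F [-0.3, 0.0, -0.9]
gauge ctr -24.3 83.0 lead 23.4 [95.4, 26.4] ang 0.2 0.0325
scene 128 ((574.5159912109375, 132.6038818359375), (15.895455360412598, 52.18832015991211), 82.72930908203125)
bar top 0.052791950655783015
wrist 1034 ((572.6436157226562, 130.50535583496094), (13.979480743408203, 49.876686096191406), 85.31034851074219)
bar top 0.05529808710663098
```

View pics/s16.png

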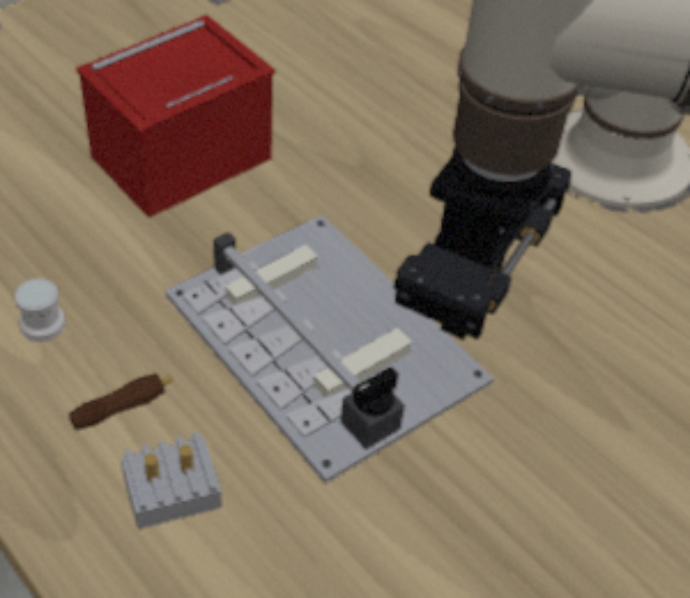

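The knob slipped out of the pads and sprang back: the bar still reads along x. I'll use the part-open fingers (about 41%) as a crank instead, so a finger drives each end of the bar with no friction needed.

```bash
python3 -c "
from plan import *
plan([(573,130.5,125,-20),(573,130.5,57,-20)])"
```

```text
[7.92, -0.01, 10.03] roll -50.3 | rows 3
[7.92, -0.02, 16.83] roll -50.3 | rows 4
t 59.3 tcp [546.4, 205.1, 225.3] yaw -70.3 w 52.6 F [0.6, 0.5, -0.5]
```

>>> arm_command(
  rows=[
    {"fingers":41,"travel":[2,0,0],"roll":-8},
    {"fingers":41,"travel":[5,0,3],"roll":-16},
    {"fingers":41,"travel":[7.9,0,5],"roll":-24},
    {"fingers":41,"travel":[7.9,0,8],"roll":-32},
    {"fingers":41,"travel":[7.9,0,10],"roll":-40},
    {"fingers":41,"travel":[7.9,0,10],"roll":-48},
    {"fingers":41,"travel":[7.9,0,10],"roll":-50.3},
    {"fingers":41,"travel":[7.9,0,10],"roll":-50.3},
    {"fingers":41,"travel":[7.9,0,10],"roll":-50.3},
  ],
)

```text
time_s: 60.2
tcp_pos: [0.5734, 0.131, 0.1259]
ee_rot: [[0.94, -0.342, -0.001], [-0.342, -0.94, -0.0], [-0.001, 0.001, -1.0]]
wrist_force: [-0.2, 0.5, -0.2]
gripper_width: 0.408
```

>>> arm_command(
  rows=[
    {"fingers":41,"travel":[0,0,2],"roll":0},
    {"fingers":41,"travel":[0,0,4],"roll":0},
    {"fingers":41,"travel":[0,0,5.5],"roll":0},
    {"fingers":41,"travel":[0,0,6.5],"roll":0},
    {"fingers":41,"travel":[0,0,6.8],"roll":0},
    {"fingers":41,"travel":[0,0,6.8],"roll":0},
    {"fingers":41,"travel":[0,0,6.8],"roll":0},
  ],
)

```text
time_s: 60.9
tcp_pos: [0.574, 0.1319, 0.0591]
ee_rot: [[0.94, -0.34, 0.002], [-0.34, -0.94, 0.001], [0.001, -0.001, -1.0]]
wrist_force: [-0.1, -1.0, -0.3]
gripper_width: 0.411
```

>>> arm_command(
  rows=[
    {"fingers":41,"travel":[0,0,0],"roll":8},
    {"fingers":41,"travel":[0,0,0],"roll":16},
    {"fingers":41,"travel":[0,0,0],"roll":24},
    {"fingers":41,"travel":[0,0,0],"roll":31},
    {"fingers":41,"travel":[0,0,0],"roll":38},
    {"fingers":41,"travel":[0,0,0],"roll":45},
    {"fingers":41,"travel":[0,0,0],"roll":52},
  ],
)

```text
time_s: 61.6
tcp_pos: [0.574, 0.1301, 0.0594]
ee_rot: [[0.315, -0.949, 0.001], [-0.949, -0.315, -0.004], [0.004, 0.0, -1.0]]
wrist_force: [1.2, -6.6, -0.9]
gripper_width: 0.416
```

>>> arm_command(
  rows=[
    {"fingers":41,"travel":[0,0,0],"roll":7},
    {"fingers":41,"travel":[0,0,0],"roll":14},
    {"fingers":41,"travel":[0,0,0],"roll":21},
    {"fingers":41,"travel":[0,0,0],"roll":28},
    {"fingers":41,"travel":[0,0,0],"roll":35},
    {"fingers":41,"travel":[0,0,0],"roll":38},
    {"fingers":41,"travel":[0,0,0],"roll":38},
  ],
)

```text
time_s: 62.3
tcp_pos: [0.5738, 0.1319, 0.0592]
ee_rot: [[-0.34, -0.941, 0.001], [-0.941, 0.34, 0.001], [-0.001, -0.001, -1.0]]
wrist_force: [0.5, 0.1, -0.6]
gripper_width: 0.414
```

```bash
cat > bar.py <<'E'
from plan import *
plan([])
for n in ['scene','side']:
    k,p,d=shot(n); P=cloud(k,d)
    m=(d>0)&(P[...,2]>.03)&(P[...,2]<.065)&(P[...,0]>.555)&(P[...,0]<.572)&(P[...,1]>-.07)&(P[...,1]<.03)
    print(n,'bar top z',np.round(np.percentile(P[m][:,2],[50,90]),4) if m.sum() else None)
E
python3 bar.py
```

```text
t 62.3 tcp [573.8, 131.9, 59.2] yaw -109.9 w 36.0 F [0.5, 0.1, -0.6]
scene bar top z [0.0426 0.0451]
side bar top z [0.0452 0.0471]
```

The bar top has dropped from about 54 to 44 mm, so the knob has clicked over. Back off and clear.

>>> arm_command(
  rows=[
    {"fingers":41,"travel":[0,0,0],"roll":-8},
    {"fingers":41,"travel":[0,0,0],"roll":-16},
    {"fingers":41,"travel":[0,0,0],"roll":-20},
    {"fingers":41,"travel":[0,0,-3],"roll":-20},
    {"fingers":41,"travel":[0,0,-7],"roll":-20},
    {"fingers":41,"travel":[0,0,-11],"roll":-20},
    {"fingers":41,"travel":[0,0,-15],"roll":-20},
    {"fingers":41,"travel":[-4,0,-18],"roll":-20},
    {"fingers":41,"travel":[-8,0,-18],"roll":-20},
    {"fingers":41,"travel":[-12,0,-18],"roll":-20},
  ],
)

```text
time_s: 63.4
tcp_pos: [0.615, 0.246, 0.2409]
ee_rot: [[0.003, -1.0, 0.004], [-1.0, -0.003, 0.003], [-0.003, -0.004, -1.0]]
wrist_force: [0.6, 0.1, -0.6]
gripper_width: 0.412
```

>>> arm_command(
  rows=[
    {"fingers":41,"travel":[0,0,0],"roll":0},
    {"fingers":41,"travel":[0,0,0],"roll":0},
    {"fingers":41,"travel":[0,0,0],"roll":0},
  ],
)

```text
time_s: 63.7
tcp_pos: [0.6139, 0.2439, 0.2384]
ee_rot: [[0.002, -1.0, -0.0], [-1.0, -0.002, -0.0], [0.0, 0.0, -1.0]]
wrist_force: [0.2, -0.3, 0.4]
gripper_width: 0.411
```

```bash
python3 bar.py; python3 -c "
from plan import *
import stones
a=np.radians(G[2])
k,p,d=shot('scene'); P=cloud(k,d)
m=(d>0)&(P[...,2]>.085)&(P[...,2]<.1)&(abs(P[...,0]-.573)<.04)&(abs(P[...,1]-.13)<.04)
print(cv2.minAreaRect((P[m][:,:2]*1000).astype(np.float32)))
print(*stones.stones(k,d,.025,.036,(.35,.7,-.2,.2)),sep='\n')
m=(d>0)&(abs(P[...,0]-.47)<.07)&(abs(P[...,1]+.367)<.045);print('flap',np.percentile(P[m][:,2],[1,50,99]))
cv2.imwrite('pics/s17.png',cv2.resize(p[90:350,180:480][:,:,::-1],None,fx=2.3,fy=2.3))"
```

```text
t 63.7 tcp [613.9, 243.9, 238.4] yaw -89.9 w 35.8 F [0.2, -0.3, 0.4]
scene bar top z [0.0425 0.0454]
side bar top z [0.0448 0.0479]
((575.083251953125, 132.69557189941406), (15.5608549118042, 49.31427764892578), 18.41451072692871)
([507.5, -98.0], [82.3, 27.0], -1.4, np.float64(0.0303), 208)
flap [0.14238165 0.1462554  0.1501273 ]
```

View pics/s17.png

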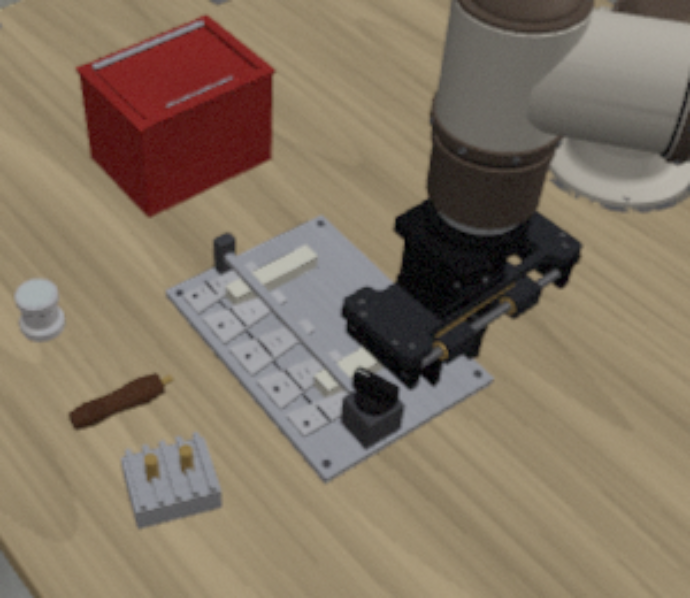

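The knob now sits at about -71.6°, roughly 68° clockwise of the start, and the bar is down. One more check of a and d from the side camera, then hand in.

```bash
python3 -c "
from plan import *
import stones
a=np.radians(G[2])
for n in ['side','scene']:
  k,p,d=shot(n)
  for s in stones.stones(k,d,.026,.038,(.35,.7,-.2,.2)):
    v=np.array(s[0])-G[:2]; print(n,'gauge',round(v@[np.cos(a),np.sin(a)],1),round(v@[-np.sin(a),np.cos(a)],1),s[1:])
k,p,d=shot('side'); cv2.imwrite('pics/s18.png',cv2.resize(p[150:330,250:480][:,:,::-1],None,fx=3.3,fy=3.3))"
```

```text
side gauge -23.4 83.6 ([97.9, 41.1], -5.6, np.float64(0.0323), 202)
side gauge -21.3 -85.6 ([91.1, 30.8], -2.0, np.float64(0.0324), 226)
scene gauge -23.5 -82.1 ([81.7, 27.3], -2.2, np.float64(0.0305), 206)
```

View pics/s18.png

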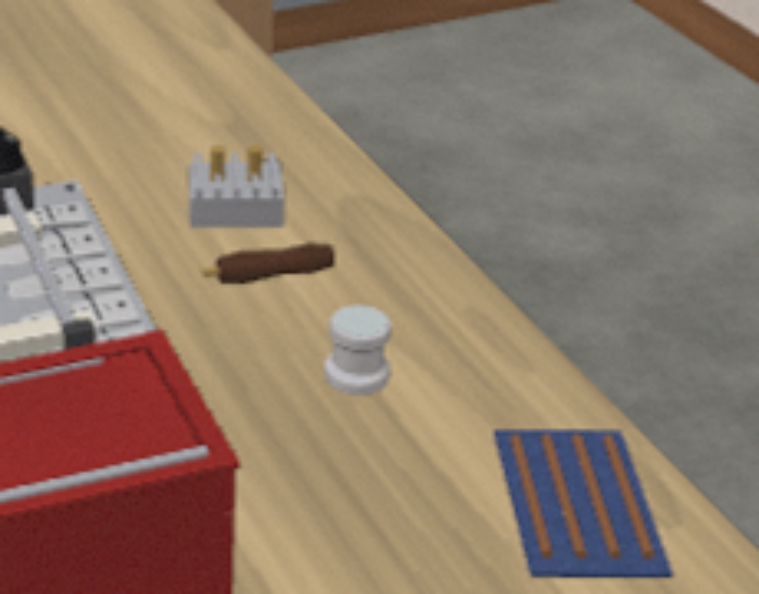

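The crop is off to the right, but it shows both stones at the left edge, the bystanders untouched and the flap level. The measured positions, a (-23.4 visible centre, y 83.6) and d (-21.3, y -85.6), are unchanged from the wedged readings.

```bash
python3 -c "
from station import *
print(finish_job())"
```

```text
the job is handed in; nothing more can be done
None
```

The job is done and handed in at about 64 s on the robot clock. `finish_job` gave no verdict, so what follows rests on my own checks.

- **Gauging:** all four stones were wedged together: a in lane 4, b in lane 3, c in lane 2 and d in lane 1. Leading ends measured about 48, 76, 84 and 54 mm, against calculated stops of 46.7, 75, 83.3 and 53.3 mm. So b and c were past the wear line at 65 mm.
- **Waste bin:** b and c were dropped through the flap. Afterwards the flap read level (about 147 mm) with nothing on top; the stones inside could not be seen.
- **Keeper knob:** its bar turned about 68° clockwise, roughly 1.19 rad. The keeper bar's top dropped from about 54 to 44 mm.
- **Final state:** a and d measured unchanged in their lanes in the last side view, and the pin block, walnut grip and magnifier looked undisturbed. The arm is clear of everything.

**What went wrong on the way:**
- **Fingertips:** they measured about 24 mm behind the reported TCP, not 11 mm ahead as stated. That cost a few empty grasps on a, and one on c, before I went lower.
- **Unexplained force:** most grasps showed about 6 N upward, as if the tips reached lower than that. I did not resolve it.
- **Knob:** the first turn slipped and sprang back. A second turn, using the part-open fingers as a crank, clicked it over.
- **Last picture:** my crop mostly missed the gauge, so the last check of a and d rests on depth readings rather than a clear view.

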